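# Load the drying spindle

### The arm

A 6-joint arm with a two-finger parallel gripper is mounted at the origin on a cart in front of the work surface, level with it; the furniture and walls round the work are solid. World frame = base frame: x ahead of the robot, y to its left, z up, the work surface at z = 0. Lengths are in mm, angles in rad, forces in N, time in s.
With the tool pointing down it reaches from about 300 to 825 mm from the base axis. Payload 5.4 kg.
Tool frame: the origin (TCP) lies at the very end of the fingers, on their centre line; the grasp point (between the pads) lies manip.grip_point_offset behind it (manip.grip_point_offset is the distance from the TCP to the grasp point, in mm); z points along the fingers, y is the line along which they close (so a half turn about z gives the same grasp; the last joint's range is limited). The gripper opens to 92 mm and grips with 3 to 60 N. Pads are 20 mm wide; open, the fingers measure 128 mm over their backs; the gripper's body (75 mm by 189 mm) begins 69 mm behind the grasp point.
Start: joints at [0.896, 0.158, 1.597, -0, 1.386, -0.21], TCP at [257.747, 513.977, 214.601] pointing down, gripper open.
Joint ranges: [-2.91, 2.91], [-0.94, 2.29], [0.18, 2.7], [-1.29, 4.43], [0.17, 2.64], [-3, 3]. Speed limits (rad/s): [2.57, 2.57, 3.14, 3.14, 3.14, 3.14].

### API

Orientations are given as a 3x3 rotation matrix whose columns are the frame's x, y, z axes.
In Python, from plant import manip gives the robot as it stands.
- The arm moves only by the tool servo_tool, never from a script. Its argument "commands" is a list that holds one entry, the list of rows, each a list of 7 numbers: the shift along the tool's x, y, z in cm, then the turn, a rotation vector about the tool's x, y, z in degrees, then the closure, from -1 (fully open) to 1 (shut). A call has 1 to 12 rows; each row shifts and turns the commanded pose from where the row before left it, along the tool's axes as they then stand; what a row does not reach is not made up. A row lasts 1/10 s, in which the tool goes at most 50 mm and 8.59 degrees, less where a joint would pass 70% of its speed; a pose out of reach is approached as far as the arm can. A call is refused whole if a number of a shift passes 5 or a number of a turn 8.59, either way. A call with a gripper value outside its range is refused whole. The fingers move at their own pace and stop on an object; "squeeze" is the grip in N (left out, the last holds). Time passes only in rows, so rows that do not move let the fingers close. It gives the time, the measured TCP pose, the force, the opening and the grip force at its end, in the units of the state.
- manip.read_state(): the state, without advancing time (a new reading comes with each control period).
- manip.camera(name): name is "side" or "top" or "wrist"; returns a dict with "pixels" (480x640x3 uint8, red, green, blue), "fx", "fy", "cx", "cy" (pixels), "origin" and "attitude" of the camera in the world. Camera axes: x right, y down, z forward; pixel columns grow to the right and rows downward; lengths in mm; the calibration is good to about 2 mm. A picture is of the moment at which its call begins. There is no depth.
- manip.job_done(): hands the job in; it is judged then, once.
The state is a dict: "t": time; "joints": joint angles; "joint_velocities": joint speeds; "tau": joint torques, N m; "position": TCP position; "orientation": TCP orientation; "ft_force": force on the tool from outside, world axes, zero at the start; "wrist_torque": the same for the moment, N m; "width": finger opening in mm; "grip_force": force on a finger pad.
Only numpy, scipy, OpenCV 4.12 (cv2) and the standard library are available. Lean on these libraries where they do the work, as an engineer would, in place of code of your own. Each camera call takes 0.05 s, during which the arm holds its last target. There are 200 camera calls.

### The job

First clear the two glass staining jars that stand in front of and behind the handwheel of the drying stand out of the way: stand them upright in the steel tray. Then turn the spindle by its handwheel until the white mark and the pegs face straight up, and hang every glass beaker from the draining rack upside down over a peg of its own, its rim down on the peg's collar. Do not drop a beaker, leave the other things on the bench where they are, and see to it that at the end the jars are still standing in the tray and the mark still faces up.

Things in the scene. Friction and masses are not known exactly. Their poses are not given: they have to be found in the camera images.
- drying_stand: low aluminium stand 90 x 338 mm (x, y), fixed, holding a spindle between two lathe-style centres. Origin: centre of its underside; x points to the back, y along the spindle, whose axis is level, 62 mm up. The wheel is at its +y end. End posts at y = +-160 mm (18 mm thick, 36 mm deep) are 84 mm high. On each side of the wheel 30 mm of bare 16 mm shaft are free for fingers.
- spindle (a joint): angle of the spindle (rad): 0 = the three pegs and the white mark on the wheel face straight up; positive = they lean towards the robot, pi/2 = level at it. Range -2.2 to 2.2, at the start 1.05 to 2.0. Stiff (about 0.2 N m of friction): it stays where it is left.
- wheel (a point): centre of the handwheel, on the axis: a plain black rubber disc, 80 mm diameter, 14 mm thick (along y), with a white line on rim and faces in line with the pegs. Pinch it over the rim from above between its faces and swing it round the axis; let go and take a fresh hold as needed. y lies along the spindle; z turns with the spindle, towards the mark.
- peg0 (a point): foot of drying peg 1, on top of its round collar of 52 mm diameter, where a beaker's rim comes to rest; z points along the peg, which is 18 mm thick, round-tipped and 45 mm long from here. The pegs stand in a row along the spindle, 80 mm apart; this point is 24 mm from the axis.
- peg1 (a point): foot of drying peg 2, on top of its round collar of 52 mm diameter, where a beaker's rim comes to rest; z points along the peg, which is 18 mm thick, round-tipped and 45 mm long from here. The pegs stand in a row along the spindle, 80 mm apart; this point is 24 mm from the axis.
- peg2 (a point): foot of drying peg 3, on top of its round collar of 52 mm diameter, where a beaker's rim comes to rest; z points along the peg, which is 18 mm thick, round-tipped and 45 mm long from here. The pegs stand in a row along the spindle, 80 mm apart; this point is 24 mm from the axis.
- drain_rack: white draining rack, base 110 x 250 mm, fixed, with three narrow gutters 85 mm apart along its y axis; origin at the centre of its underside. The beakers lie in the gutters at 45 degrees, mouth low and towards -x (the robot). Gutters and pillars are under 34 mm wide, so the beakers' sides are free; a small lip at the low end stops the rim.
- beaker0_mid (a point): glass beaker, 42 mm across the body (46 mm at the rim), 58 mm tall, wall about 2 mm (inside at least 36 mm wide, 54 mm deep), 65 g; the point lies on its axis half-way along; z points from its closed base to its mouth. In the rack at the start, if present (two or three are).
- beaker1_mid (a point): glass beaker, 42 mm across the body (46 mm at the rim), 58 mm tall, wall about 2 mm (inside at least 36 mm wide, 54 mm deep), 65 g; the point lies on its axis half-way along; z points from its closed base to its mouth. In the rack at the start, if present (two or three are).
- beaker2_mid (a point): glass beaker, 42 mm across the body (46 mm at the rim), 58 mm tall, wall about 2 mm (inside at least 36 mm wide, 54 mm deep), 65 g; the point lies on its axis half-way along; z points from its closed base to its mouth. In the rack at the start, if present (two or three are).
- tray: fixed shallow steel tray, 110 x 200 mm (x, y), walls 22 mm high and 4 mm thick, floor 4 mm thick; origin at the centre of its underside.
- jar0_mid (a point): glass staining jar, 86 mm tall, foot 62 mm across, body 52 mm across from 10 to 76 mm height, rim 58 mm across above that, about 170 g, standing on the worktop in front of or behind the handwheel; the point lies on its axis 43 mm above its base; z points from base to rim.
- jar1_mid (a point): glass staining jar, 86 mm tall, foot 62 mm across, body 52 mm across from 10 to 76 mm height, rim 58 mm across above that, about 170 g, standing on the worktop in front of or behind the handwheel; the point lies on its axis 43 mm above its base; z points from base to rim.
- marker_black: black marker pen, 132 mm long, lying on the worktop; a bystander, origin at its underside's centre.
- blue_cap: blue plastic cap, 35 mm wide, 26 mm high; a bystander, origin at its underside's centre.
- petri: petri dish, 64 mm wide, 15 mm high; a bystander, origin at its underside's centre.
- microscope: microscope, fixed, not to be touched: origin under it on the worktop; it fills from about 0.1 m in front of that to 0.2 m behind and 0.12 m to either side, up to 0.42 m high. Carry things from one side of the bench to the other in front of it. Right of it stands a fixed grey clip rack, about 0.13 m high, and at the far right a centrifuge, 0.25 m high (y below -0.48).

How it is judged:
By the outcome, as a careful person would: the job done as asked, in the order asked, and still so for the second after the job is handed in, with the robot touching nothing.
Of beaker0, beaker1, beaker2 only 2 to 3 are there at a start; the rules pass over those that are not, and their reading is None.
At some moment in a run one of jar0, jar1 may be knocked a few centimetres aside while the robot is not near it.
It also fails if it takes over 208 s, if anything falls off the work surface, if the arm or the gripper's body presses on something with over 40 N, if the wrist force passes 120 N, or if a joint passes its speed limit or range.

## Working session

There is one attempt and no reset: what is moved stays moved. The work goes in short steps, Python scripts to look and compute and a tool call to move; the robot and the scene stay as the last step left them, time stands still between calls to the robot, and variables do not carry over. Pictures are saved under pics/ and viewed, at most 14 in all, crops included, and the job is handed in when it is done.

Besides the shell and the picture viewer there is one more tool, called after "Request:" as name(argument=value, ...), one argument or row to a line, values as JSON. servo_tool: Moves the arm, as the interface text tells. Its arguments: {"type":"object","properties":{"commands":{"type":"array","items":{"type":"array","items":{"type":"array","items":{"type":"number"}}}},"squeeze":{"type":"number"}},"required":["commands"]}

```bash
ls; mkdir -p pics
python3 - <<'E'
from plant import manip
import cv2,numpy as np
print(manip.grip_point_offset, manip.read_state())
for n in("top","side"):
    c=manip.camera(n); cv2.imwrite(f"pics/{n}0.png",c["pixels"][:,:,::-1]); print(n,c["fx"],c["fy"],c["cx"],c["cy"],c["origin"],c["attitude"])
E
```

```text
pics
18.700000000000003 {'t': 0.0, 'joints': array([ 8.95886503e-01,  1.59033352e-01,  1.59819634e+00,  1.42768520e-05,
        1.38616607e+00, -2.10114120e-01]), 'joint_velocities': array([-0.00023414,  0.00049263, -0.00305171,  0.00120045, -0.00265188,
       -0.00049385]), 'tau': array([-5.04108243e-05, -3.85550916e+01, -3.22118819e+01,  7.02351658e-02,
        3.75316653e-02, -1.47847222e-04]), 'position': array([257.37633608, 513.50943912, 213.64569487]), 'orientation': array([[-8.93911756e-01,  4.48241540e-01, -1.13759171e-03],
       [ 4.48242815e-01,  8.93910746e-01, -1.39903649e-03],
       [ 3.89799184e-04, -1.76053248e-03, -9.99998374e-01]]), 'ft_force': array([ 0.11775704,  0.05698798, -0.48724832]), 'wrist_torque': array([-0.00274594,  0.01646852,  0.01940786]), 'grip_force': 0.0, 'width': 92.27317802704663}
top 492.7054709754112 492.7054709754112 320.5540602318174 234.01434815755096 [ 412.57100488   50.28826223 1407.58718257] [[ 0.0086995  -0.99638826  0.08446747]
 [-0.99995453 -0.00899823 -0.0031566 ]
 [ 0.00390526 -0.08443617 -0.99642124]]
side 455.81799884467307 455.81799884467307 328.2786984845451 238.16594653235248 [ -73.43761266 -890.44866777  502.79118259] [[ 0.83635759 -0.16548355  0.52260997]
 [-0.54757916 -0.29697859  0.78227922]
 [ 0.02574963 -0.94043549 -0.33899564]]
```

View pics/top0.png

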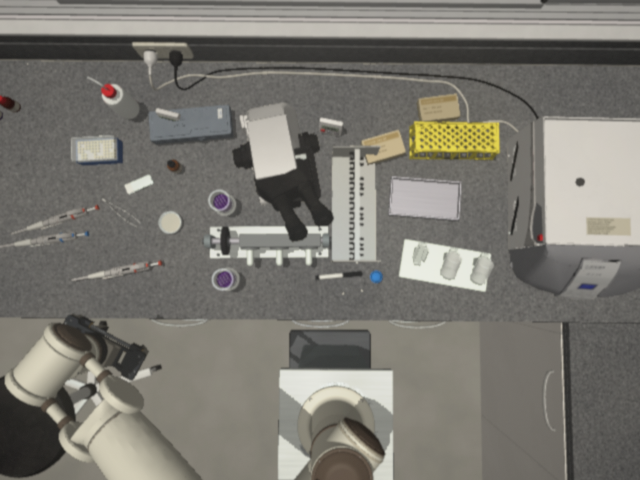

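View pics/side0.png

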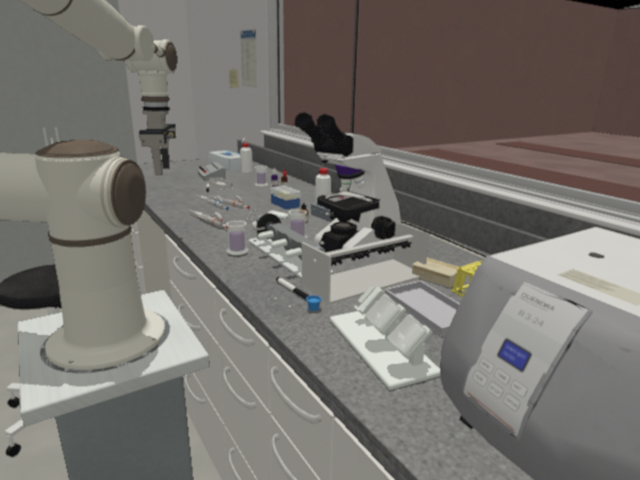

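Top view: jars at about (222,203) and (226,280), the stand at row 241, the tray at about (425,198), the rack at about (446,265). I'll enlarge this and add the helpers.

```bash
cat > h.py <<'E'
from plant import manip
import cv2,numpy as np
def shot(n,name=None):
    c=manip.camera(n)
    if name: cv2.imwrite(f"pics/{name}.png",c["pixels"][:,:,::-1])
    np.savez(f"pics/{n}_last.npz",**c); return c
def ray(c,u,v):
    d=np.array([(u-c["cx"])/c["fx"],(v-c["cy"])/c["fy"],1.]); return np.asarray(c["origin"],float),np.asarray(c["attitude"])@d
def onz(c,u,v,z):
    o,d=ray(c,u,v); return o+d*(z-o[2])/d[2]
def proj(c,p):
    q=np.asarray(c["attitude"]).T@(np.asarray(p,float)-c["origin"]); return np.array([c["fx"]*q[0]/q[2]+c["cx"],c["fy"]*q[1]/q[2]+c["cy"]])
def crop(c,u0,v0,u1,v1,s,name):
    cv2.imwrite(f"pics/{name}.png",cv2.resize(c["pixels"][v0:v1,u0:u1,::-1],None,fx=s,fy=s,interpolation=cv2.INTER_CUBIC))
E
python3 - <<'E'
from h import *
c=shot("top"); a=c["pixels"]
im=a[:,:,::-1].copy()
A=cv2.resize(im[190:295,195:345],None,fx=5,fy=5,interpolation=cv2.INTER_CUBIC)
cv2.imwrite("pics/t1.png",A)
crop(c,380,165,500,295,4,"t2")
hsv=cv2.cvtColor(a,cv2.COLOR_RGB2HSV)
m=cv2.inRange(hsv,(120,60,30),(150,255,255))
n,l,s,ce=cv2.connectedComponentsWithStats(m)
for i in range(1,n):
    if s[i,4]>30: print(s[i],ce[i],onz(c,*ce[i],50))
for p in [(391,178),(460,180),(460,219),(390,217)]: print("tray",onz(c,*p,22))
for p in [(405,241),(494,250),(489,290),(400,279)]: print("rack",onz(c,*p,5))
E
```

```text
[214 194  14  15 158] [220.3164557  201.07594937] [616.99307326 325.31716982  50.        ]
[217 272  14  15 169] [223.90532544 279.0295858 ] [401.39525808 309.90542871  50.        ]
tray [ 692.12630165 -153.56749463   22.        ]
tray [ 688.21279697 -350.43730571   22.        ]
tray [ 576.278474   -348.73357024   22.        ]
tray [ 580.16267538 -150.3555906    22.        ]
rack [ 513.62934919 -195.44958159    5.        ]
rack [ 490.16909443 -449.38190254    5.        ]
rack [ 376.58495696 -432.80622804    5.        ]
rack [ 405.43807732 -180.63193771    5.        ]
```

View pics/t1.png

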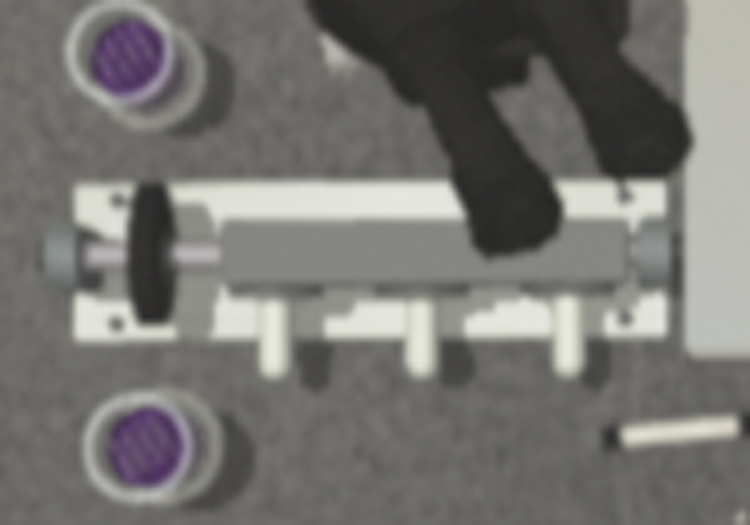

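View pics/t2.png

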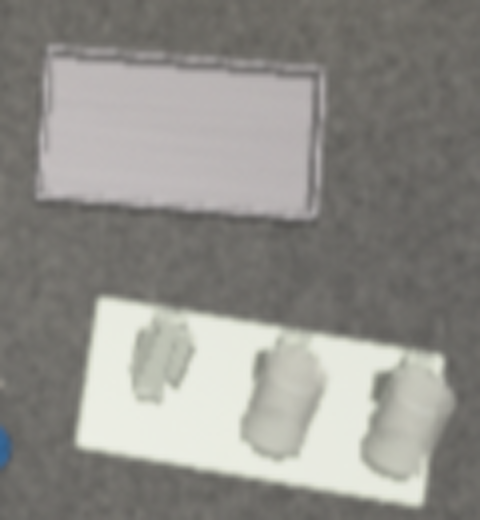

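Crop t1: the pegs point at the robot, so the spindle is near 1.6–2 rad, and the microscope's eyepieces overhang the stand. Crop t2: beakers lie in the middle and right gutters, and the left gutter is empty.

Run:
```python
from h import *
np.set_printoptions(precision=1,suppress=True)
c=dict(np.load("pics/top_last.npz")); s=shot("side")
P=lambda u,v,z:onz(c,195+u/5,190+v/5,z)
print("jarF rim",P(138,447,86),"jarB rim",P(120,50,86))
print("jarF foot",P(165,445,4),"jarB foot",P(148,72,4))
for n,u,v,z in [("baseLB",72,183,8),("baseRB",668,180,8),("baseRF",668,340,8),("baseLF",72,340,8),("postL",62,255,84),("postR",655,252,84),("wheeltop",150,252,100),("wheelB",152,182,62),("wheelF",152,322,62),("peg1tip",273,372,50),("peg2tip",420,372,50),("peg3tip",568,372,50),("shaftL",105,253,70)]: print(n,P(u,v,z))
def tri(p,q):
    o1,d1=ray(c,*p);o2,d2=ray(s,*q)
    A=np.c_[d1,-d2];t=np.linalg.lstsq(A,o2-o1,rcond=None)[0]
    return (o1+d1*t[0]+o2+d2*t[1])/2,np.linalg.norm(o1+d1*t[0]-o2-d2*t[1])
print("eye",tri((297,232),(305,122)),tri((325,218),(328,126)))
for z in (300,350,400):print(onz(c,297,237,z),onz(c,328,222,z),onz(c,235,155,z))
T=lambda u,v,z:onz(c,380+u/4,165+v/4,z)
for n,ps,z in [("tray",[(48,45),(325,65),(317,220),(38,198)],22),("rack",[(98,296),(443,353),(422,506),(76,446)],6)]:
    q=np.array([T(*p,z) for p in ps]); print(n,q[:,:2].ravel(),q.mean(0),[np.linalg.norm(q[i]-q[i-1]) for i in range(4)])
crop(s,220,190,430,390,3,"s2") 
crop(s,350,270,440,380,6,"s3")
```

```text
jarF rim [400.7 306.5  86. ] jarB rim [614.5 321.7  86. ]
jarF foot [401.2 307.1   4. ] jarB foot [614.4 322.1   4. ]
baseLB [549.6 363.    8. ]
baseRB [554.4  23.1   8. ]
baseRF [463.1  22.4   8. ]
baseLF [460.1 360.6   8. ]
postL [503.2 350.3  84. ]
postR [507.6  31.3  84. ]
wheeltop [504.1 300.  100. ]
wheelB [545.2 307.1  62. ]
wheelF [468.5 305.2  62. ]
peg1tip [442.1 240.3  50. ]
peg2tip [442.8 159.5  50. ]
peg3tip [443.5  78.1  50. ]
shaftL [505.4 330.2  70. ]
eye (array([504.5,  94.7, 390.9]), np.float64(4.564748045156353)) (array([534.4,  37.1, 386.1]), np.float64(3.7611997389602085))
[499.2  99.8 300. ] [533.9  30.2 300. ] [685.9 243.9 300. ]
[495.3  97.6 350. ] [528.4  31.1 350. ] [673.6 235.1 350. ]
[491.4  95.3 400. ] [522.9  32.  400. ] [661.2 226.4 400. ]
tray [ 697.2 -156.4  684.6 -354.   573.4 -346.6  587.3 -149. ] [ 635.6 -251.5   22. ] [np.float64(110.18596964640194), np.float64(197.91205208919573), np.float64(111.47164085809668), np.float64(198.08891950413792)]
rack [ 519.3 -193.9  480.8 -439.6  372.3 -422.5  412.5 -177.7] [ 446.2 -308.4    6. ] [np.float64(108.0115960953451), np.float64(248.67760054718346), np.float64(109.79702743625015), np.float64(248.06699569686415)]
```

View pics/s2.png

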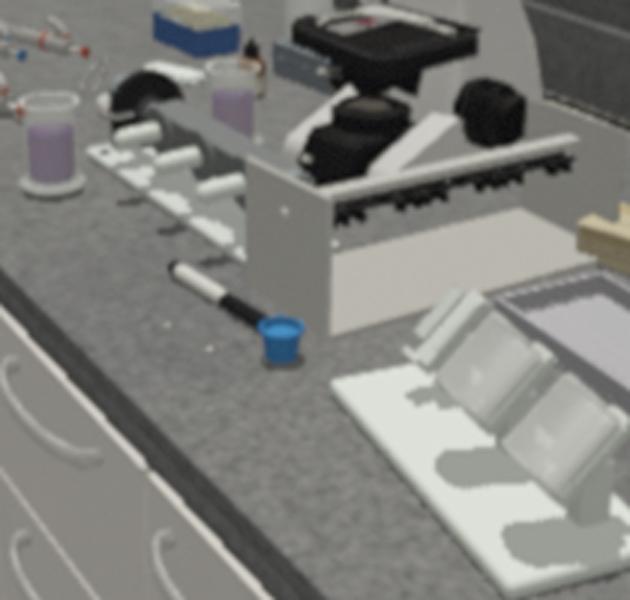

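```bash
cat >> h.py <<'E'
from scipy.spatial.transform import Rotation as Rn
def tri(c,p,s,q):
    o1,d1=ray(c,*p);o2,d2=ray(s,*q)
    t=np.linalg.lstsq(np.c_[d1,-d2],o2-o1,rcond=None)[0]
    a,b=o1+d1*t[0],o2+d2*t[1]; return (a+b)/2,np.linalg.norm(a-b)
D=np.array([[-1,0,0],[0,1,0],[0,0,-1.]])   # tool down, closing along world y
def tgt(yaw=0,lean=0): # deg; lean>0: gripper on robot side, pointing outward
    return Rn.from_euler('z',yaw,degrees=True).as_matrix()@D@Rn.from_euler('y',-lean,degrees=True).as_matrix()
def to(p,R=None):
    "turn needed (tool rotvec deg) and then shift in tool axes AFTER the turn, cm"
    s=manip.read_state(); R0=s["orientation"]; R=R0 if R is None else R
    rv=Rn.from_matrix(R0.T@R).as_rotvec(degrees=True)
    print("t",round(s["t"],1),"pos",s["position"].round(1),"turn",rv.round(1),"shift_after",(R.T@(np.asarray(p)-s["position"])/10).round(2),"shift_now",(R0.T@(np.asarray(p)-s["position"])/10).round(2),"w",round(float(s["width"]),1),"g",round(float(s["grip_force"]),1))
E
python3 - <<'E'
from h import *
np.set_printoptions(precision=1,suppress=True)
c=dict(np.load("pics/top_last.npz"));s=dict(np.load("pics/side_last.npz"))
print(tri(c,(450.75,264.25),s,(381.7,311.7)),tri(c,(482,268.75),s,(406.7,335)))
to([401,307,213],tgt())
E
```

```text
(array([ 446. , -305.5,   77. ]), np.float64(1.632321786209226)) (array([ 434.1, -390.1,   74.5]), np.float64(3.027957895988948))
t 0.2 pos [257.5 513.7 214. ] turn [ -0.1  -0.  -26.6] shift_after [-14.3 -20.7   0.1] shift_now [-22.1 -12.    0.1] w 92.1 g 0.0
```

Request:
servo_tool(
  commands=[
    [[0, 0, 0, 0, 0, -6.6, -1], [0, 0, 0, 0, 0, -6.6, -1], [0, 0, 0, 0, 0, -6.7, -1], [0, 0, 0, 0, 0, -6.7, -1], [-2.4, -3.44, 0, 0, 0, 0, -1], [-2.4, -3.44, 0, 0, 0, 0, -1], [-2.4, -3.44, 0, 0, 0, 0, -1], [-2.4, -3.44, 0, 0, 0, 0, -1], [-2.4, -3.44, 0, 0, 0, 0, -1], [-2.4, -3.44, 0, 0, 0, 0, -1], [0, 0, 0, 0, 0, 0, -1], [0, 0, 0, 0, 0, 0, -1]],
  ],
)

```text
t: 1.4
position: [401.8, 307.1, 214.5]
orientation: [[-1.0, 0.003, -0.001], [0.003, 1.0, 0.0], [0.001, 0.0, -1.0]]
ft_force: [-0.6, 0.6, -0.3]
width: 92.2
grip_force: 0.0
```

Request:
servo_tool(
  commands=[
    [[0, 0, 4.5, 0, 0, 0, -1], [0, 0, 4.5, 0, 0, 0, -1], [0, 0, 4.2, 0, 0, 0, -1], [0, 0, 3.2, 0, 0, 0, -1], [0, 0, 2.0, 0, 0, 0, -1], [0, 0, 0, 0, 0, 0, -1], [0, 0, 0, 0, 0, 0, 0.6], [0, 0, 0, 0, 0, 0, 0.6], [0, 0, 0, 0, 0, 0, 0.6], [0, 0, 0, 0, 0, 0, 0.6], [0, 0, 0, 0, 0, 0, 0.6]],
  ],
  squeeze=20,
)

```text
t: 2.5
position: [402.3, 307.8, 31.5]
orientation: [[-1.0, 0.001, 0.002], [0.001, 1.0, 0.001], [-0.002, 0.001, -1.0]]
ft_force: [-1.2, 0.2, 3.9]
width: 56.0
grip_force: 20.0
```

Request:
servo_tool(
  commands=[
    [[0, 0, -3, 0, 0, 0, 0.6], [0, 0, -4.5, 0, 0, 0, 0.6], [0, 0, -4.5, 0, 0, 0, 0.6], [0, 0, -4.5, 0, 0, 0, 0.6], [0, -2.5, -2, 0, 0, 0, 0.6], [0, -4.5, 0, 0, 0, 0, 0.6], [0, -4.8, 0, 0, 0, 0, 0.6], [0, -4.8, 0, 0, 0, 0, 0.6], [0, -4.8, 0, 0, 0, 0, 0.6], [0, -4.8, 0, 0, 0, 0, 0.6], [0, -4.8, 0, 0, 0, 0, 0.6], [0, -4.8, 0, 0, 0, 0, 0.6]],
  ],
)

```text
t: 3.7
position: [400.8, -52.3, 215.6]
orientation: [[-1.0, 0.001, 0.0], [0.001, 1.0, 0.0], [-0.0, 0.0, -1.0]]
ft_force: [0.7, -0.2, -1.2]
width: 56.1
grip_force: 20.0
```

Request:
servo_tool(
  commands=[
    [[0, -4.8, 0, 0, 0, 0, 0.6], [-3, -3.8, 0, 0, 0, 0, 0.6], [-4, -3.0, 0, 0, 0, 0, 0.6], [-4, -3, 0, 0, 0, 0, 0.6], [-4, -3, 0, 0, 0, 0, 0.6], [-4, -3, 0, 0, 0, 0, 0.6], [-3, -2, 0, 0, 0, 0, 0.6], [-1, -1, 0, 0, 0, 0, 0.6], [0, 0, 0, 0, 0, 0, 0.6], [0, 0, 0, 0, 0, 0, 0.6]],
  ],
)

```text
t: 4.7
position: [630.7, -286.1, 214.9]
orientation: [[-1.0, 0.001, -0.001], [0.001, 1.0, 0.001], [0.001, 0.001, -1.0]]
ft_force: [0.0, 0.3, -1.2]
width: 56.1
grip_force: 20.0
```

Run:
```python
from h import *
to([633,-297,40])
c=shot("side"); crop(c,330,150,530,330,3,"s4")
```

```text
t 4.7 pos [ 630.7 -286.1  214.9] turn [0. 0. 0.] shift_after [-0.26 -1.11 17.49] shift_now [-0.26 -1.11 17.49] w 56.1 g 20.0
```

View pics/s4.png

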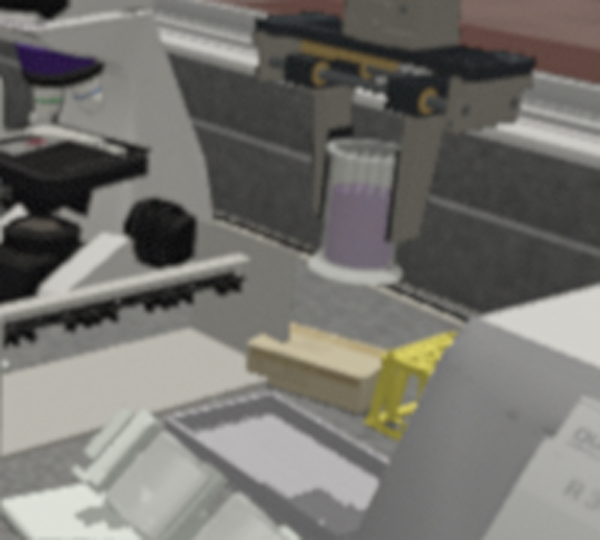

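The jar hangs upright in the fingers above the tray. I'll lower it now.

Request:
servo_tool(
  commands=[
    [[-0.25, -1.1, 3, 0, 0, 0, 0.6], [0, 0, 4, 0, 0, 0, 0.6], [0, 0, 4, 0, 0, 0, 0.6], [0, 0, 3, 0, 0, 0, 0.6], [0, 0, 2, 0, 0, 0, 0.6], [0, 0, 1.2, 0, 0, 0, 0.6], [0, 0, 0.6, 0, 0, 0, 0.6], [0, 0, 0, 0, 0, 0, 0.6]],
  ],
)

```text
t: 5.55
position: [633.7, -297.4, 37.9]
orientation: [[-1.0, 0.0, 0.0], [0.0, 1.0, -0.0], [-0.0, -0.0, -1.0]]
ft_force: [0.4, -0.0, -1.8]
width: 56.1
grip_force: 20.0
```

Request:
servo_tool(
  commands=[
    [[0, 0, 0.2, 0, 0, 0, 0.6], [0, 0, 0, 0, 0, 0, -0.6], [0, 0, 0, 0, 0, 0, -0.6], [0, 0, 0, 0, 0, 0, -0.6], [0, 0, -3, 0, 0, 0, -0.6], [0, 0, -4.8, 0, 0, 0, -0.6], [0, 0, -4.8, 0, 0, 0, -0.6], [0, 0, -4.8, 0, 0, 0, -1], [4.2, 2.6, 0, 0, 0, 0, -1], [4.2, 2.6, 0, 0, 0, 0, -1], [4.2, 2.6, 0, 0, 0, 0, -1], [4.2, 2.6, 0, 0, 0, 0, -1]],
  ],
)

```text
t: 6.75
position: [464.4, -192.7, 210.0]
orientation: [[-1.0, 0.001, 0.001], [0.001, 1.0, -0.001], [-0.001, -0.001, -1.0]]
ft_force: [0.2, 0.4, 0.2]
width: 92.0
grip_force: 0.0
```

Request:
servo_tool(
  commands=[
    [[4.2, 2.6, 0, 0, 0, 0, -1], [0, 4.8, 0, 0, 0, 5, -1], [0, 4.8, 0, 0, 0, 0, -1], [0, 4.8, 0, 0, 0, 0, -1]],
  ],
)

```text
t: 7.15
position: [432.2, -22.6, 210.4]
orientation: [[-0.996, 0.09, 0.002], [0.09, 0.996, -0.001], [-0.002, -0.001, -1.0]]
ft_force: [1.3, -0.0, -0.0]
width: 91.9
grip_force: 0.0
```

```bash
cat > jars.py <<'E'
from h import *
np.set_printoptions(precision=1,suppress=True)
c=shot("top"); a=c["pixels"]
m=cv2.inRange(cv2.cvtColor(a,cv2.COLOR_RGB2HSV),(120,60,30),(150,255,255))
n,l,s,ce=cv2.connectedComponentsWithStats(m)
for i in range(1,n):
    if s[i,4]>30: print(s[i],ce[i],onz(c,*ce[i],55))
to([614.5,322,210],tgt(-40))
E
python3 jars.py
```

```text
[440 190  13  14  77] [445.4 196.7] [ 634.4 -299.5   55. ]
[214 194  14  15 159] [220.4 201.1] [616.3 324.2  55. ]
t 7.2 pos [432.2 -15.8 210.3] turn [ 0.3  0.  35.2] shift_after [ 7.8 37.6  0. ] shift_now [-15.4  35.2   0.2] w 91.6 g 0.0
```

Request:
servo_tool(
  commands=[
    [[0, 0, 0, 0, 0, 7, -1], [0, 0, 0, 0, 0, 7, -1], [0, 0, 0, 0, 0, 7, -1], [0, 0, 0, 0, 0, 7, -1], [0, 0, 0, 0, 0, 7, -1], [2.78, 3.18, 0, 0, 0, 0, -1], [2.78, 3.18, 0, 0, 0, 0, -1], [2.78, 3.18, 0, 0, 0, 0, -1], [2.78, 3.18, 0, 0, 0, 0, -1], [2.78, 3.18, 0, 0, 0, 0, -1], [2.78, 3.18, 0, 0, 0, 0, -1], [2.78, 3.18, 0, 0, 0, 0, -1]],
  ],
)

```text
t: 8.4
position: [426.6, 273.5, 210.2]
orientation: [[-0.766, 0.643, 0.001], [0.643, 0.766, 0.0], [-0.001, 0.001, -1.0]]
ft_force: [0.8, 0.7, 0.2]
width: 91.9
grip_force: 0.0
```

Request:
servo_tool(
  commands=[
    [[2.78, 3.18, 0, 0, 0, 0, -1], [-2.9, 2.44, 0, 0, 0, 0, -1], [-2.9, 2.44, 0, 0, 0, 0, -1], [-2.9, 2.44, 0, 0, 0, 0, -1], [-2.9, 2.44, 0, 0, 0, 0, -1], [-2.9, 2.44, 0, 0, 0, 0, -1], [0, 0, 0, 0, 0, 0, -1], [0, 0, 0, 0, 0, 0, -1]],
  ],
)

```text
t: 9.2
position: [615.5, 313.7, 209.1]
orientation: [[-0.765, 0.644, -0.001], [0.644, 0.765, -0.0], [0.001, -0.001, -1.0]]
ft_force: [-0.4, 0.3, -0.6]
width: 92.0
grip_force: 0.0
```

Run:
```python
from h import *
to([614.5,322,31],tgt(-40))
shot("wrist","w1")
```

```text
t 9.2 pos [615.5 313.7 209.1] turn [-0.  -0.  -0.1] shift_after [ 0.61  0.57 17.81] shift_now [ 0.6   0.59 17.81] w 92.0 g 0.0
```

View pics/w1.png

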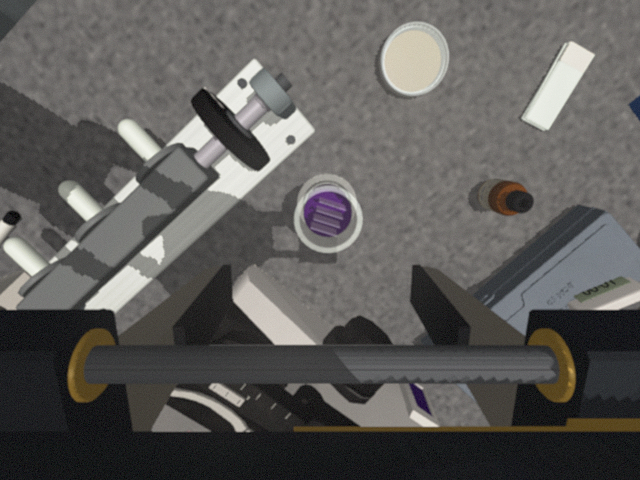

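Wrist view: jar rim centred at about (328,220), between the fingers laterally. White microscope parts lie below the left finger at (280,300). I'll check both numerically.

Run:
```python
from h import *
np.set_printoptions(precision=1,suppress=True)
c=dict(np.load("pics/wrist_last.npz"))
print("cam",c["origin"],c["attitude"][:,2])
print("rim",onz(c,328,218,86),"foot?",onz(c,329,205,4))
p=np.array([615.5,313.7,209]);print("tcp px",proj(c,p),"target px",proj(c,[614.5,322,31]),proj(c,[614.5,322,86]))
for z in (0,50,150): print(z,onz(c,240,280,z),onz(c,300,320,z))
print("wheel",onz(c,205,95,62),onz(c,258,165,62))
```

```text
cam [562.6 357.4 379.2] [ 0.2 -0.2 -1. ]
rim [612.6 323.   86. ] foot? [616.4 323.2   4. ]
tcp px [322.3 282.1] target px [327.4 208.9] [328.6 220.4]
0 [618.1 189.8  -0. ] [700.1 209.3   0. ]
50 [610.7 211.9  50. ] [682.  228.9  50. ]
150 [596.1 256.1 150. ] [645.7 267.9 150. ]
wheel [469.3 308.6  62. ] [540.5 303.5  62. ]
```

Request:
servo_tool(
  commands=[
    [[0.68, 0.58, 0, 0, 0, 0, -1], [0, 0, 4.2, 0, 0, 0, -1], [0, 0, 4.5, 0, 0, 0, -1], [0, 0, 4.0, 0, 0, 0, -1], [0, 0, 3.2, 0, 0, 0, -1], [0, 0, 1.9, 0, 0, 0, -1], [0, 0, 0, 0, 0, 0, -1], [0, 0, 0, 0, 0, 0, 0.6], [0, 0, 0, 0, 0, 0, 0.6], [0, 0, 0, 0, 0, 0, 0.6], [0, 0, 0, 0, 0, 0, 0.6], [0, 0, 0, 0, 0, 0, 0.6]],
  ],
)

```text
t: 10.45
position: [614.2, 323.0, 32.6]
orientation: [[-0.766, 0.643, 0.001], [0.643, 0.766, 0.0], [-0.001, 0.001, -1.0]]
ft_force: [-0.7, -0.8, 3.3]
width: 55.8
grip_force: 20.0
```

Request:
servo_tool(
  commands=[
    [[0, 0, -3, 0, 0, 0, 0.6], [0, 0, -4.5, 0, 0, 0, 0.6], [0, 0, -4.5, 0, 0, 0, 0.6], [0, 0, -4.5, 0, 0, 0, 0.6], [0, 0, -2, 0, 0, 0, 0.6], [3, -2.5, 0, 0, 0, 0, 0.6], [3, -2.5, 0, 0, 0, 0, 0.6], [3, -2.5, 0, 0, 0, 0, 0.6], [3, -2.5, 0, 0, 0, 0, 0.6], [3, -2.5, 0, 0, 0, 0, 0.6], [0, 0, 0, 0, 0, -5, 0.6]],
  ],
)

```text
t: 11.55
position: [413.3, 323.7, 215.3]
orientation: [[-0.821, 0.57, -0.005], [0.57, 0.821, -0.001], [0.003, -0.003, -1.0]]
ft_force: [0.3, 0.2, -1.9]
width: 56.0
grip_force: 20.0
```

Request:
servo_tool(
  commands=[
    [[0, 0, 0, 0, 0, -7, 0.6], [0, 0, 0, 0, 0, -7, 0.6], [0, 0, 0, 0, 0, -7, 0.6], [0, 0, 0, 0, 0, -7, 0.6], [0, 0, 0, 0, 0, -7, 0.6], [0, -4, 0, 0, 0, 0, 0.6], [0, -4.8, 0, 0, 0, 0, 0.6], [0, -4.8, 0, 0, 0, 0, 0.6], [0, -4.8, 0, 0, 0, 0, 0.6], [0, -4.8, 0, 0, 0, 0, 0.6], [0, -4.8, 0, 0, 0, 0, 0.6], [0, -4.8, 0, 0, 0, 0, 0.6]],
  ],
)

```text
t: 12.75
position: [417.7, -6.0, 216.6]
orientation: [[-1.0, 0.0, 0.001], [0.0, 1.0, -0.0], [-0.001, -0.0, -1.0]]
ft_force: [0.8, -0.4, -2.2]
width: 56.1
grip_force: 20.0
```

Request:
servo_tool(
  commands=[
    [[0, -4.8, 0, 0, 0, 0, 0.6], [0, -4.8, 0, 0, 0, 0, 0.6], [0, -4, 0, 0, 0, 0, 0.6], [0, 0, 0, 0, 0, 0, 0.6]],
  ],
)

```text
t: 13.15
position: [417.7, -144.4, 216.6]
orientation: [[-1.0, 0.007, -0.0], [0.007, 1.0, -0.002], [0.0, -0.002, -1.0]]
ft_force: [-0.4, 1.3, -1.6]
width: 56.1
grip_force: 20.0
```

```bash
python3 jars.py; python3 -c "
from h import *
to([638.5,-206,40],tgt())"
```

```text
[440 190  13  14  78] [445.4 196.7] [ 634.2 -299.6   55. ]
t 13.2 pos [ 417.7 -141.9  216.4] turn [ 0.  -0.  39.7] shift_after [14.8 48.2  0.6] shift_now [-19.4  46.5   0.7] w 55.9 g 20.0
t 13.2 pos [ 417.7 -141.9  216.4] turn [ 0.  -0.  -0.3] shift_after [-22.08  -6.41  17.64] shift_now [-22.12  -6.31  17.63] w 55.9 g 20.0
```

Request:
servo_tool(
  commands=[
    [[-4, -1.2, 0, 0, 0, 0, 0.6], [-4.4, -1.2, 0, 0, 0, 0, 0.6], [-4.4, -1.2, 0, 0, 0, 0, 0.6], [-4.4, -1.2, 0, 0, 0, 0, 0.6], [-3.6, -1.2, 0, 0, 0, 0, 0.6], [-1.3, -0.3, 0, 0, 0, 0, 0.6], [0, 0, 0, 0, 0, 0, 0.6], [0, 0, 4, 0, 0, 0, 0.6], [0, 0, 4.5, 0, 0, 0, 0.6], [0, 0, 4, 0, 0, 0, 0.6], [0, 0, 2.5, 0, 0, 0, 0.6], [0, 0, 0, 0, 0, 0, 0.6]],
  ],
)

```text
t: 14.4
position: [634.9, -200.1, 61.7]
orientation: [[-1.0, -0.0, -0.009], [-0.0, 1.0, 0.005], [0.009, 0.005, -1.0]]
ft_force: [-0.5, -0.6, -1.5]
width: 56.0
grip_force: 20.0
```

Request:
servo_tool(
  commands=[
    [[0, 0, 1.5, 0, 0, 0, 0.6], [0, 0, 1.0, 0, 0, 0, 0.6], [0, 0, 0.3, 0, 0, 0, 0.6], [0, 0, 0, 0, 0, 0, 0.6]],
  ],
)

```text
t: 14.8
position: [639.2, -203.4, 38.8]
orientation: [[-1.0, 0.001, 0.0], [0.001, 1.0, -0.0], [-0.0, -0.0, -1.0]]
ft_force: [-0.1, -0.7, -1.9]
width: 56.2
grip_force: 20.0
```

Request:
servo_tool(
  commands=[
    [[0, 0, 0.2, 0, 0, 0, 0.6], [0, 0, 0, 0, 0, 0, -0.6], [0, 0, 0, 0, 0, 0, -0.6], [0, 0, 0, 0, 0, 0, -0.6], [0, 0, -3, 0, 0, 0, -0.6], [0, 0, -4.8, 0, 0, 0, -0.6], [0, 0, -4.8, 0, 0, 0, -0.6], [0, 0, -4.8, 0, 0, 0, -0.6], [4.4, 1, 0, 0, 0, 0, 0], [4.4, 1, 0, 0, 0, 0, 0], [4.4, 1, 0, 0, 0, 0, 0.4], [4.4, 1, 0, 0, 0, 0, 0.4]],
  ],
)

```text
t: 16.0
position: [461.7, -162.9, 210.9]
orientation: [[-1.0, 0.0, 0.001], [0.0, 1.0, -0.001], [-0.001, -0.001, -1.0]]
ft_force: [0.0, 0.4, 0.7]
width: 43.4
grip_force: 0.0
```

Request:
servo_tool(
  commands=[
    [[4, 4, 0, 0, 0, 0, 0.4], [2, 4.5, 0, 0, 0, 0, 0.4], [0, 4.8, 0, 0, 0, 0, 0.4], [0, 4.8, 0, 0, 0, 0, 0.4], [0, 4.8, 0, 0, 0, 0, 0.4], [0, 4.8, 0, 0, 0, 0, 0.4], [0, 4.8, 0, 0, 0, 0, 0.4], [0, 4.8, 0, 0, 0, 0, 0.4], [0, 2, 0, 0, 0, 0, 0.4], [0, 0, 0, 0, 0, 0, 0.4]],
  ],
)

```text
t: 17.0
position: [407.6, 227.3, 211.0]
orientation: [[-1.0, -0.004, 0.001], [-0.004, 1.0, 0.001], [-0.001, 0.001, -1.0]]
ft_force: [-0.6, -0.3, 0.4]
width: 27.1
grip_force: 0.0
```

```bash
python3 jars.py; python3 -c "
from h import *
to([400,304,200],tgt(0,50))
print(manip.read_state()['joints'].round(2))
c=dict(np.load('pics/top_last.npz')); crop(c,380,140,520,300,3.5,'t3')"
```

```text
[406 188  14  14 152] [412.3 194.4] [ 639.9 -207.7   55. ]
[440 190  13  14  78] [445.3 196.6] [ 634.5 -299.4   55. ]
t 17.1 pos [407.8 225.8 210.8] turn [-0.   0.  40.1] shift_after [-9.7 20.6  0.1] shift_now [-20.7   9.6   0.1] w 27.4 g 0.0
t 17.1 pos [407.8 225.8 210.8] turn [  0.  -50.    0.1] shift_after [1.33 7.82 0.1 ] shift_now [0.77 7.82 1.08] w 27.4 g 0.0
[ 0.25 -0.13  1.89 -0.    1.38 -1.33]
```

View pics/t3.png

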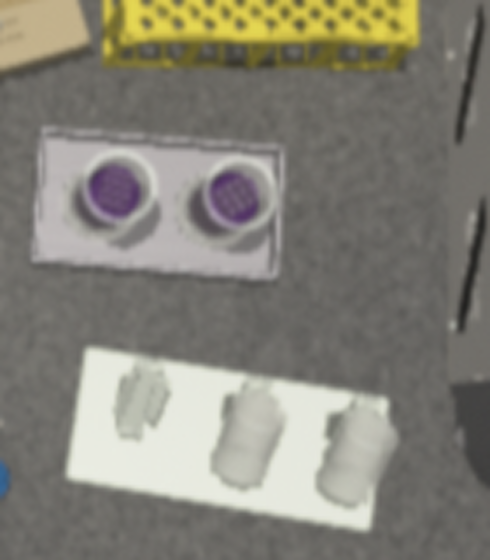

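Both jars stand upright in the tray. Next I'll triangulate the peg tip and lean the tool over for the wheel.

Request:
servo_tool(
  commands=[
    [[0, 1.3, 0, 0, -8.5, 0, 0.4], [0, 1.3, 0, 0, -8.5, 0, 0.4], [0, 1.3, 0, 0, -8.5, 0, 0.4], [0, 1.3, 0, 0, -8.5, 0, 0.4], [0, 1.3, 0, 0, -8.5, 0, 0.4], [0, 1.3, 0, 0, -8.5, 0, 0.4], [0, 0, 0, 0, 0, 0, 0.4], [0, 0, 0, 0, 0, 0, 0.4]],
  ],
)

```text
t: 17.85
position: [409.7, 291.4, 209.4]
orientation: [[-0.69, 0.013, 0.724], [0.001, 1.0, -0.017], [-0.724, -0.011, -0.69]]
ft_force: [0.5, 0.7, -0.6]
width: 27.7
grip_force: 0.0
```

```bash
python3 -c "
from h import *
c=dict(np.load('pics/top_last.npz'));s=dict(np.load('pics/side_last.npz'))
print(tri(c,(195+273/5,190+366/5),s,(220+120/3,190+135/3)))
to([442.3,304.8,112.3],tgt(0,51))
to([495,304.8,69.5],tgt(0,51))
print(manip.read_state()['joints'].round(2))
shot('wrist','w2')"
```

```text
(array([445.29891626, 238.18866425,  64.7265836 ]), np.float64(0.6753481638421465))
t 17.9 pos [409.7 291.4 209.4] turn [-1.  -4.6 -0. ] shift_after [5.49 1.34 8.65] shift_now [4.78 1.49 9.04] w 27.7 g 0.0
t 17.9 pos [409.7 291.4 209.4] turn [-1.  -4.6 -0. ] shift_after [ 5.5   1.34 15.44] shift_now [ 4.24  1.61 15.81] w 27.7 g 0.0
[ 0.68 -0.39  2.31 -0.8   0.71 -0.4 ]
```

View pics/w2.png

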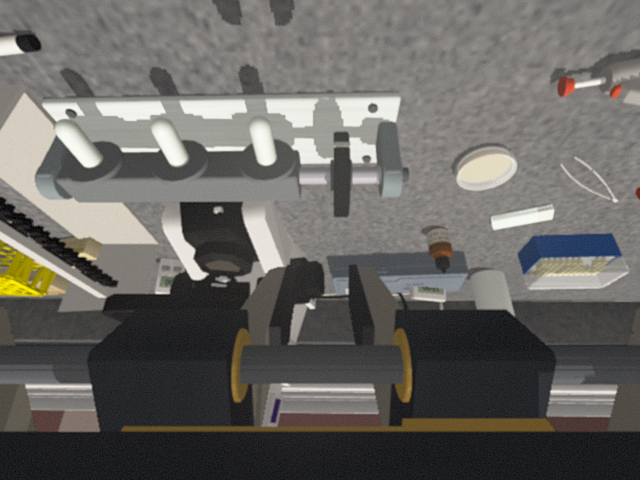

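```bash
python3 -c "
from h import *
c=dict(np.load('pics/wrist_last.npz'))
for z in (62,90,100):print(onz(c,342,178,z).round(1),onz(c,342,210,z).round(1),onz(c,342,140,z).round(1))
print(onz(c,383,130,84).round(1),onz(c,391,190,84).round(1))
to([455,304.8,109.5],tgt(0,46))
to([496,304.8,70],tgt(0,46))
"
```

```text
[510.5 307.8  62. ] [566.8 310.   62. ] [459.7 305.9  62. ]
[475.1 306.   90. ] [524.  307.8  90. ] [430.9 304.3  90. ]
[462.4 305.3 100. ] [508.7 307.1 100. ] [420.6 303.7 100. ]
[427.1 334.1  84. ] [500.  351.4  84. ]
t 17.9 pos [410.4 291.5 210.4] turn [-1.   0.4 -0.2] shift_after [ 4.16  1.33 10.22] shift_now [ 4.25  1.49 10.16] w 27.7 g 0.0
t 17.9 pos [410.4 291.5 210.4] turn [-1.   0.4 -0.2] shift_after [ 4.16  1.33 15.91] shift_now [ 4.28  1.59 15.85] w 27.7 g 0.0
```

Request:
servo_tool(
  commands=[
    [[2.1, 0.7, 2, -1, 0, 0, 0.4], [2.1, 0.75, 4, 0, 0, 0, 0.4], [0, 0, 4.2, 0, 0, 0, 0.4], [0, 0, 0, 0, 0, 0, 0.4], [0, 0, 0, 0, 0, 0, 0.4]],
  ],
)

```text
t: 18.4
position: [456.3, 305.2, 109.0]
orientation: [[-0.689, 0.004, 0.725], [0.004, 1.0, -0.002], [-0.725, 0.002, -0.689]]
ft_force: [-0.0, -0.0, 0.8]
width: 27.5
grip_force: 0.0
```

```bash
python3 -c "
from h import *
to([496,306,70],tgt(0,46))
c=shot('wrist');crop(c,180,40,440,280,3,'w3')
c=shot('side')
crop(c,200,170,330,280,6,'s5')
"
```

```text
t 18.4 pos [456.3 305.2 109. ] turn [-0.1  0.5 -0.2] shift_after [0.05 0.08 5.57] shift_now [0.1  0.09 5.57] w 27.5 g 0.0
```

View pics/w3.png

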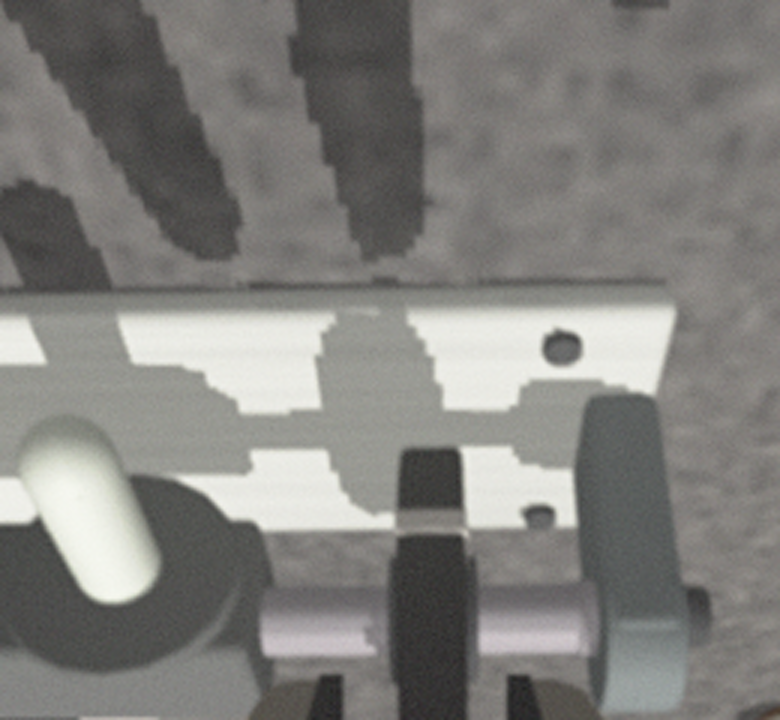

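Fingers straddle the wheel (inner faces at columns 343 and 507, wheel at about 432), so I'll shift 1 mm to +y. The mark shows on the rim, facing the robot. Inserting and gripping.

Request:
servo_tool(
  commands=[
    [[0.1, 0.1, 2, 0, 0, 0, 0.4], [0, 0, 2, 0, 0, 0, 0.4], [0, 0, 1.5, 0, 0, 0, 0.4], [0, 0, 0, 0, 0, 0, 0.4], [0, 0, 0, 0, 0, 0, 0.9], [0, 0, 0, 0, 0, 0, 0.9], [0, 0, 0, 0, 0, 0, 0.9]],
  ],
  squeeze=45,
)

```text
t: 19.2
position: [494.3, 306.6, 77.7]
orientation: [[-0.693, 0.005, 0.721], [0.002, 1.0, -0.005], [-0.721, -0.002, -0.693]]
ft_force: [-3.0, -8.4, 8.0]
width: 13.6
grip_force: 45.0
```

```bash
python3 -c "
from h import *
to([496,306,70],tgt(0,46));s=manip.read_state();print(s['ft_force'],s['wrist_torque'])
p=s['position'];print('radius',np.hypot(p[0]-504.5,p[2]-62))
"
```

```text
t 19.2 pos [494.3 306.6  77.7] turn [-0.3  0.1 -0.1] shift_after [ 0.43 -0.06  0.66] shift_now [ 0.43 -0.06  0.66] w 13.6 g 45.0
[-2.97665793 -8.43217959  7.9848928 ] [-1.08584099 -0.23742987 -0.7339612 ]
radius 18.737619956133145
```

Request:
servo_tool(
  commands=[
    [[0, 0, 0, 0, 0, 0, 0.4], [0, 0, 0, 0, 0, 0, 0.4], [0, 0, 0, 0, 0, 0, 0.4], [0, 0, 0, 0, 0, 0, 0.4]],
  ],
)

```text
t: 19.6
position: [493.6, 308.7, 75.9]
orientation: [[-0.695, 0.001, 0.719], [0.002, 1.0, 0.001], [-0.719, 0.002, -0.695]]
ft_force: [0.4, -0.5, -0.2]
width: 27.8
grip_force: 0.0
```

```bash
python3 -c "
from h import *
to([496,306,70],tgt(0,46));s=manip.read_state();print(s['ft_force'],s['wrist_torque'])
c=shot('side')
crop(c,200,140,330,260,6,'s5')
"
```

```text
t 19.6 pos [493.6 308.7  75.9] turn [ 0.  -0.1 -0.1] shift_after [ 0.26 -0.27  0.58] shift_now [ 0.26 -0.27  0.58] w 27.8 g 0.0
[ 0.37117351 -0.52817553 -0.20596925] [0.06809899 0.34451036 0.03452641]
```

View pics/s5.png

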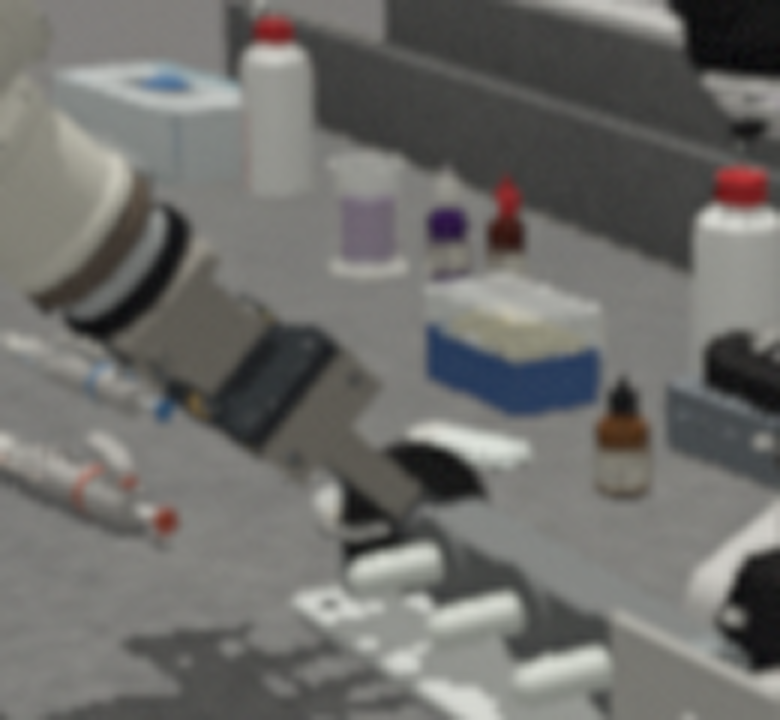

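The finger is alongside the wheel and nothing is touching. I'll go 5 mm deeper, recentre, grip again and swing to vertical.

Request:
servo_tool(
  commands=[
    [[0.25, -0.27, 0.55, 0, 0, 0, 0.4], [0, 0, 0, 0, 0, 0, 0.4], [0, 0, 0, 0, 0, 0, 0.4]],
  ],
)

```text
t: 19.95
position: [496.0, 305.8, 72.4]
orientation: [[-0.699, 0.002, 0.715], [0.002, 1.0, -0.001], [-0.715, 0.001, -0.699]]
ft_force: [0.2, 0.7, -0.1]
width: 27.6
grip_force: 0.0
```

Request:
servo_tool(
  commands=[
    [[0, 0, 0, 0, 0, 0, 0.9], [0, 0, 0, 0, 0, 0, 0.9], [0, 0, 0, 0, 0, 0, 0.9]],
  ],
)

```text
t: 20.25
position: [496.0, 306.6, 72.7]
orientation: [[-0.699, 0.0, 0.715], [0.001, 1.0, 0.001], [-0.715, 0.001, -0.699]]
ft_force: [2.9, 2.0, -2.2]
width: 13.7
grip_force: 45.0
```

Request:
servo_tool(
  commands=[
    [[-0.118, 0, 0.02, 0, 5, 0, 0.9], [-0.118, 0, 0.02, 0, 5, 0, 0.9], [-0.118, 0, 0.02, 0, 5, 0, 0.9], [-0.118, 0, 0.02, 0, 5, 0, 0.9], [-0.118, 0, 0.02, 0, 5, 0, 0.9], [0, 0, 0, 0, 0, 0, 0.9]],
  ],
)

```text
t: 20.85
position: [500.9, 306.5, 75.4]
orientation: [[-0.909, 0.011, 0.418], [0.01, 1.0, -0.004], [-0.418, 0.0, -0.909]]
ft_force: [-12.8, 19.7, 5.8]
width: 13.9
grip_force: 45.3
```

```bash
python3 -c "
from h import *
to([504.5,306,74],tgt());s=manip.read_state();print(s['ft_force'],s['wrist_torque'],s['joints'])
"
```

```text
t 20.9 pos [500.9 306.5  75.4] turn [-0.1 24.7 -0.6] shift_after [-0.36 -0.05  0.14] shift_now [-0.27 -0.05  0.27] w 13.9 g 45.3
[-12.75941569  19.733407     5.81919209] [3.15075986 2.21453739 2.13172521] [ 0.44568252  0.1207799   2.00220971 -0.30877709  0.65030653 -0.90227443]
```

Request:
servo_tool(
  commands=[
    [[-0.118, 0.06, 0.02, 0, 5, 0, 0.9], [-0.118, 0.06, 0.02, 0, 5, 0, 0.9], [-0.118, 0, 0.02, 0, 5, 0, 0.9], [-0.118, 0, 0.02, 0, 5, 0, 0.9], [-0.118, 0, 0.02, 0, 5, 0, 0.9], [0, 0, 0, 0, 0, 0, 0.9]],
  ],
)

```text
t: 21.45
position: [506.6, 306.8, 75.8]
orientation: [[-1.0, 0.012, -0.009], [0.012, 1.0, -0.002], [0.009, -0.002, -1.0]]
ft_force: [-6.9, 12.2, 7.1]
width: 13.8
grip_force: 45.2
```

```bash
python3 -c "
from h import *
to([504.5,306,74],tgt());s=manip.read_state();print(s['ft_force'],s['wrist_torque'])
c=shot('side')
crop(c,220,170,340,290,6,'s6')
"
```

```text
t 21.4 pos [506.6 306.8  75.8] turn [-0.1 -0.5 -0.7] shift_after [ 0.21 -0.08  0.18] shift_now [ 0.21 -0.08  0.18] w 13.8 g 45.2
[-6.88608341 12.22661331  7.11614491] [1.96484287 1.47033766 0.61123396]
```

View pics/s6.png

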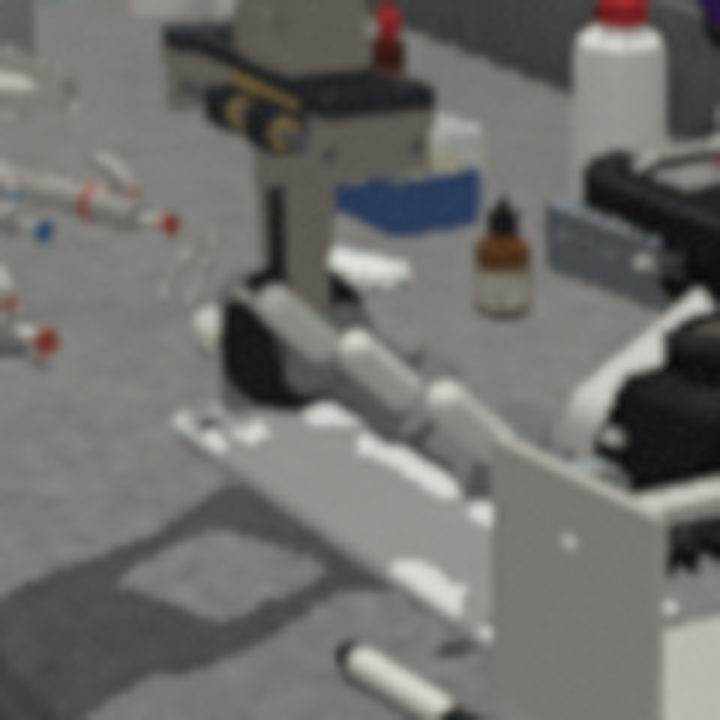

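Pegs now lean roughly 40–45° towards the robot. I'll release, swing back and take a fresh hold.

Request:
servo_tool(
  commands=[
    [[0, 0, 0, 0, 0, 0, 0.4], [0, 0, 0, 0, 0, 0, 0.4], [0, 0, 0, 0, 0, 0, 0.4], [0, 0, -2.5, 0, 0, 0, 0.4], [0, 0, -2.5, 0, 0, 0, 0.4], [0.85, 0, 0.06, 0, -7.6, 0, 0.4], [0.85, 0, 0.06, 0, -7.6, 0, 0.4], [0.85, 0, 0.06, 0, -7.6, 0, 0.4], [0.85, 0, 0.06, 0, -7.6, 0, 0.4], [0.85, 0, 0.06, 0, -7.6, 0, 0.4], [0.85, 0, 0.06, 0, -7.6, 0, 0.4], [0, 0, 0, 0, 0, 0, 0.4]],
  ],
)

```text
t: 22.7
position: [464.6, 297.9, 105.8]
orientation: [[-0.763, 0.024, 0.646], [0.002, 0.999, -0.034], [-0.646, -0.025, -0.763]]
ft_force: [-0.5, 0.2, 0.2]
width: 27.7
grip_force: 0.0
```

```bash
cat > mark.py <<'E'
from h import *
to([496,306.5,71.5],tgt(0.7,46))
c=shot('wrist');a=c['pixels']
for n in ('top','side'): pass
crop(c,180,40,440,280,3,'wm')
E
python3 mark.py
```

```text
t 22.7 pos [464.6 297.9 105.8] turn [-2.4 -5.8 -0.5] shift_after [0.28 0.82 4.65] shift_now [-0.18  1.02  4.62] w 27.7 g 0.0
```

Request:
servo_tool(
  commands=[
    [[0, 0.4, 0, -1.2, -3, 0, 0.4], [0, 0.4, 0, -1.2, -2.8, 0, 0.4], [0.3, 0, 0, 0, 0, 0, 0.4], [0, 0, 0, 0, 0, 0, 0.4], [0, 0, 0, 0, 0, 0, 0.4]],
  ],
)

```text
t: 23.25
position: [467.2, 307.3, 107.9]
orientation: [[-0.691, -0.002, 0.723], [0.006, 1.0, 0.009], [-0.723, 0.011, -0.691]]
ft_force: [0.3, -0.2, 0.6]
width: 27.4
grip_force: 0.0
```

```bash
python3 mark.py
```

```text
t 23.2 pos [467.2 307.3 107.9] turn [-0.   0.3 -0.8] shift_after [ 0.62 -0.11  4.6 ] shift_now [ 0.64 -0.12  4.59] w 27.4 g 0.0
```

View pics/wm.png

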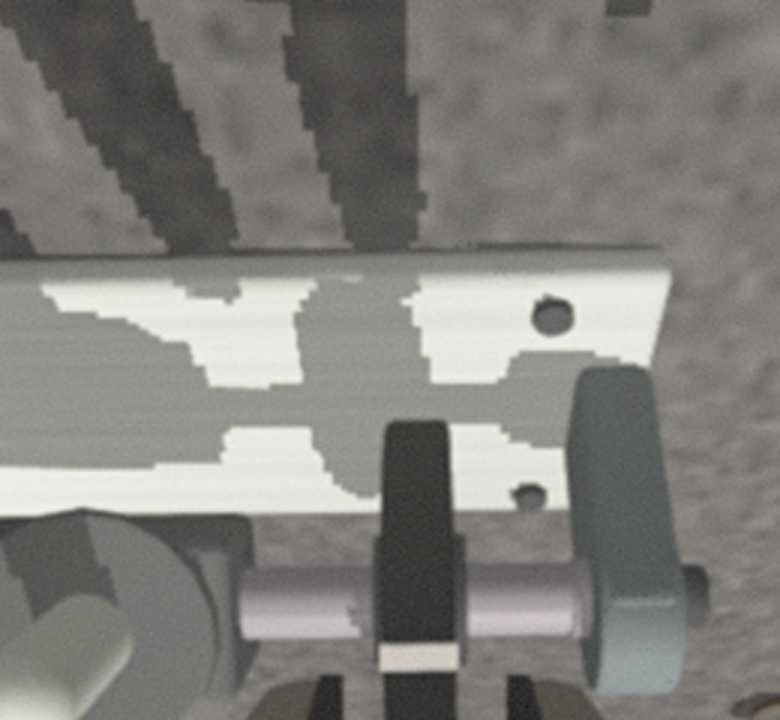

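Mark at about (320,259) in the full image. I'll compute the spindle angle from its ray.

```bash
cat >> h.py <<'E'
def spindle(c,u,v,ax=(505,62),r=40):
    o,d=ray(c,u,v); o2=o[[0,2]]-ax; d2=d[[0,2]]
    a,b,k=d2@d2,o2@d2,o2@o2-r*r; disc=b*b-a*k
    t=(-b-np.sqrt(max(disc,0)))/a; p=o2+t*d2
    print("spindle deg",np.degrees(np.arctan2(-p[0],p[1])).round(1),"y",(o+t*d)[1].round(1),"disc ok",disc>0)
E
python3 -c "
from h import *
c=dict(np.load('pics/wrist_last.npz'))
for ax in((505,62),(503,62),(507,62),(505,64)):spindle(c,180+419/3,40+656/3,ax)"
```

```text
spindle deg 45.9 y 305.9 disc ok True
spindle deg 44.6 y 305.9 disc ok True
spindle deg 47.2 y 305.9 disc ok True
spindle deg 48.7 y 305.9 disc ok True
```

Request:
servo_tool(
  commands=[
    [[0.5, -0.12, 2, 0, 0, 0, 0.4], [0, 0, 2, 0, 0, 0, 0.4], [0, 0, 0.6, 0, 0, 0, 0.4], [0, 0, 0, 0, 0, 0, 0.4], [0, 0, 0, 0, 0, 0, 0.4]],
  ],
)

```text
t: 23.8
position: [496.1, 307.1, 76.4]
orientation: [[-0.696, -0.002, 0.718], [0.005, 1.0, 0.008], [-0.718, 0.009, -0.696]]
ft_force: [0.2, -0.7, -0.4]
width: 27.6
grip_force: 0.0
```

Request:
servo_tool(
  commands=[
    [[0.2, -0.05, 0.35, 0, 0, 0, 0.4], [0, 0, 0, 0, 0, 0, 0.4], [0, 0, 0, 0, 0, 0, 0.9], [0, 0, 0, 0, 0, 0, 0.9], [0, 0, 0, 0, 0, 0, 0.9], [-0.115, 0.02, 0.025, 0, 5, 0, 0.9], [-0.115, 0.02, 0.025, 0, 5, 0, 0.9], [-0.115, 0.02, 0.025, 0, 5, 0, 0.9], [-0.115, 0.02, 0.025, 0, 5, 0, 0.9], [-0.115, 0, 0.025, 0, 5, 0, 0.9], [0, 0, 0, 0, 0, 0, 0.9]],
  ],
)

```text
t: 24.9
position: [502.0, 306.6, 76.0]
orientation: [[-0.906, 0.008, 0.422], [0.009, 1.0, 0.002], [-0.422, 0.006, -0.907]]
ft_force: [-14.6, 16.6, 8.6]
width: 13.9
grip_force: 45.2
```

Request:
servo_tool(
  commands=[
    [[-0.115, 0, 0.025, 0, 5, 0, 0.9], [-0.115, 0, 0.025, 0, 5, 0, 0.9], [-0.115, 0, 0.025, 0, 5, 0, 0.9], [-0.115, 0, 0.025, 0, 5, 0, 0.9], [0, 0, 0, 0, 0, 0, 0.9], [0, 0, 0, 0, 0, 0, 0.9]],
  ],
)

```text
t: 25.5
position: [506.4, 306.8, 76.2]
orientation: [[-0.996, 0.007, 0.088], [0.008, 1.0, 0.005], [-0.088, 0.005, -0.996]]
ft_force: [-3.6, 13.7, 3.1]
width: 13.6
grip_force: 45.1
```

Run:
```python
from h import *
to([504.5,306,74],tgt());s=manip.read_state();print(s['ft_force'],s['wrist_torque'])
c=shot('wrist');crop(c,160,100,420,330,3,'w5')
```

```text
t 25.5 pos [506.4 306.8  76.2] turn [ 0.3  5.  -0.4] shift_after [ 0.19 -0.08  0.22] shift_now [ 0.21 -0.09  0.2 ] w 13.6 g 45.1
[-3.58412749 13.69136067  3.14117692] [1.97330753 0.94692921 0.75358781]
```

View pics/w5.png

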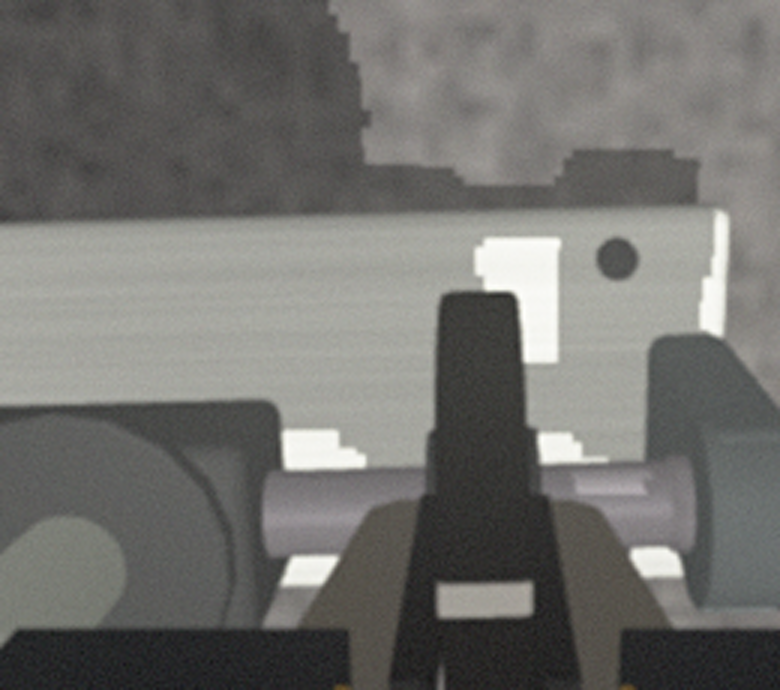

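Mark at full-image (321.7,299.3), just ahead of the hold.

Run:
```python
from h import *
c=dict(np.load('pics/wrist_last.npz'))
for ax in((505,62),(503.5,62),(506.5,62)):spindle(c,160+485/3,100+598/3,ax)
# axis x from the shaft: left shaft edges in crop rows 475..556 at col 310; right 470..545 at col 620
for u,a,b in((310,475,556),(620,468,548)):
    print(onz(c,160+u/3,100+a/3,62).round(1),onz(c,160+u/3,100+b/3,62).round(1))
print(c['origin'],[onz(c,160+485/3,100+v/3,62).round(1) for v in(580,618)])
```

```text
spindle deg 5.3 y 306.3 disc ok True
spindle deg 3.3 y 306.3 disc ok True
spindle deg 7.4 y 306.3 disc ok True
[498.5 274.9  62. ] [514.9 273.9  62. ]
[497.7 331.   62. ] [513.8 331.6  62. ]
[422.42356867 305.73742138 239.53084081] [array([520.3, 306.4,  62. ]), array([528.4, 306.4,  62. ])]
```

Request:
servo_tool(
  commands=[
    [[-0.087, 0, 0.01, 0, 3.5, 0, 0.9], [-0.087, 0, 0.01, 0, 3.5, 0, 0.9], [0, 0, 0, 0, 0, 0, 0.9], [0, 0, 0, 0, 0, 0, 0.9], [0, 0, 0, 0, 0, 0, 0.4], [0, 0, 0, 0, 0, 0, 0.4], [0, 0, 0, 0, 0, 0, 0.4], [0, 0, -3, 0, 0, 0, 0.4], [0, 0, -4, 0, 0, 0, 0.4], [0, 0, -4, 0, 0, 0, 0.4], [3, 0, 0, 0, 0, 0, 0.4], [2, 0, 0, 0, 0, 0, 0.4]],
  ],
)

```text
t: 26.75
position: [462.7, 303.6, 188.9]
orientation: [[-1.0, 0.009, -0.03], [0.009, 1.0, 0.0], [0.03, 0.0, -1.0]]
ft_force: [-0.5, -0.0, -0.5]
width: 27.7
grip_force: 0.0
```

Run:
```python
from h import *
to([450,200,210],tgt())
c=shot('wrist');crop(c,0,30,520,380,1.5,'w6')
```

```text
t 26.8 pos [462.7 303.6 188.9] turn [ 0.  -1.7 -0.5] shift_after [  1.27 -10.36  -2.11] shift_now [  1.24 -10.37  -2.08] w 27.7 g 0.0
```

View pics/w6.png

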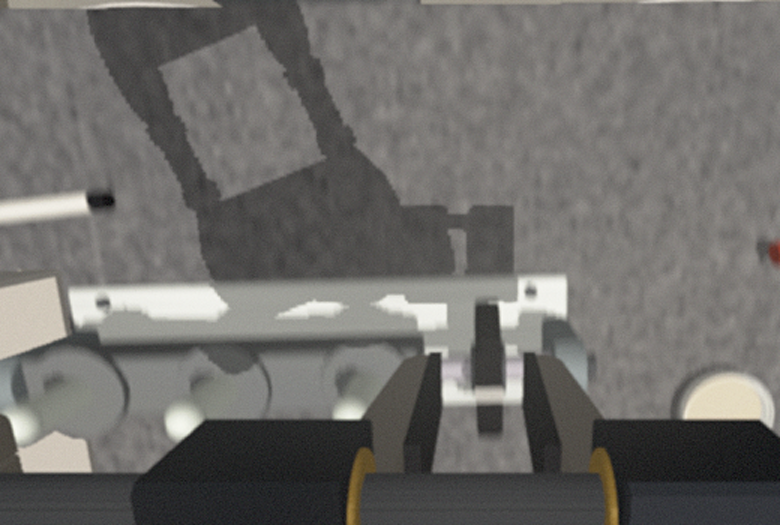

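That made 15 pictures viewed, one over the limit of 14, so I'll view no more and measure numerically only. In this one the pegs look close to vertical, and the mark is at about (323,294).

Run:
```python
from h import *
c=dict(np.load('pics/wrist_last.npz'));g=c['pixels'].astype(int).sum(2)//3
print(g[225:325,323].tolist())
print("shaftL",g[250:305,300].tolist())
for v in (292,294,296):
  for ax in((505,62),(506.3,62)):spindle(c,323.3,v,ax)
```

```text
[153, 150, 139, 129, 120, 111, 100, 86, 72, 58, 54, 48, 56, 51, 60, 55, 57, 54, 59, 61, 51, 54, 58, 59, 60, 61, 55, 52, 56, 58, 58, 57, 61, 62, 62, 55, 62, 60, 61, 59, 61, 60, 62, 61, 63, 63, 59, 57, 58, 58, 59, 59, 57, 62, 59, 61, 63, 62, 60, 56, 58, 70, 108, 136, 158, 175, 190, 195, 196, 194, 197, 179, 163, 140, 116, 86, 61, 58, 57, 52, 56, 48, 56, 52, 50, 55, 57, 53, 55, 52, 51, 50, 55, 63, 75, 84, 95, 102, 108, 115]
shaftL [152, 154, 154, 152, 156, 154, 157, 153, 154, 156, 151, 151, 155, 148, 143, 141, 136, 138, 141, 146, 148, 154, 172, 179, 187, 192, 201, 200, 202, 199, 193, 191, 198, 204, 209, 215, 219, 224, 228, 230, 230, 230, 232, 231, 229, 226, 220, 204, 191, 175, 153, 135, 119, 121, 119]
spindle deg 3.5 y 304.3 disc ok True
spindle deg 5.3 y 304.3 disc ok True
spindle deg 1.1 y 304.3 disc ok True
spindle deg 3.0 y 304.3 disc ok True
spindle deg -1.3 y 304.2 disc ok True
spindle deg 0.6 y 304.2 disc ok True
```

```bash
cat > ang.py <<'E'
from h import *
def axis_from(c,u,va,vb):
    o,_=ray(c,u,va); f=lambda v:(lambda d:d/np.linalg.norm(d))(ray(c,u,v)[1][[0,2]])
    a,b=f(va),f(vb); m=(a+b)/np.linalg.norm(a+b); half=np.arccos(np.clip(a@b,-1,1))/2
    L=40/np.sin(half); p=o[[0,2]]+m*L; q=o[0]+m[0]*(62-o[2])/m[1]
    print("axis by size",p.round(1),"axis x at z62",q.round(1)); return (q,62),p
E
python3 - <<'E'
from ang import *
c=dict(np.load('pics/wrist_last.npz'))
for a,b in((232.3,318),(232.3,320),(231.5,319)):
    ax,p=axis_from(c,323,a,b); spindle(c,323.3,293.6,ax); spindle(c,323.3,293.6,p)
E
```

```text
axis by size [509.2  41.9] axis x at z62 502.2
spindle deg -2.5 y 304.3 disc ok True
spindle deg -4.2 y 304.3 disc ok True
axis by size [507.6  49.2] axis x at z62 503.1
spindle deg -1.2 y 304.3 disc ok True
spindle deg -2.2 y 304.3 disc ok True
axis by size [507.   48.4] axis x at z62 502.3
spindle deg -2.4 y 304.3 disc ok True
spindle deg -3.5 y 304.3 disc ok True
```

Run:
```python
from ang import *
np.set_printoptions(precision=1,suppress=True)
c=dict(np.load('pics/wrist_last.npz'));a=c['pixels']
hsv=cv2.cvtColor(a,cv2.COLOR_RGB2HSV)
for u,v in((12,313),(122,310),(233,303)):
    g=a[v-14:v+16,max(u-16,0):u+18].astype(int).sum(2)//3
    m=(g>195).astype(np.uint8); n,l,s,ce=cv2.connectedComponentsWithStats(m)
    for i in range(1,n):
        if s[i,4]>15:
            p=ce[i]+[max(u-16,0),v-14]; print((u,v),s[i],p,onz(c,*p,124),onz(c,*p,128))
```

```text
(12, 313) [  5   7  16  19 184] [ 13.1 314.1] [508.5  80.5 124. ] [506.7  84.3 128. ]
(12, 313) [21 25  9  5 19] [ 26.  326.4] [518.2  88.  124. ] [516.2  91.6 128. ]
(122, 310) [  5   7  21  19 285] [120.2 311.6] [507.3 157.9 124. ] [505.5 160.4 128. ]
(233, 303) [  7  12  18   8 113] [232.4 304.9] [503. 239. 124.] [501.2 240.  128. ]
```

Request:
servo_tool(
  commands=[
    [[3, -2, -2, 0, 0, 0, 0.4], [1, -4, 0, 0, -1.7, 0, 0], [0, -4.8, 0, 0, 0, 0, -0.3], [0, -4.8, 0, 0, 0, 0, -0.3], [0, -4.8, 0, 0, 0, 0, -0.3], [0, -4.8, 0, 0, 0, 0, -0.3], [0, -4.8, 0, 0, 0, 0, -0.3], [0, -4.8, 0, 0, 0, 0, -0.3], [0, -4.8, 0, 0, 0, 0, -0.3], [0, -4.8, 0, 0, 0, 0, -0.3], [0, -4.8, 0, 0, 0, 0, -0.3], [0, 0, 0, 0, 0, 0, -0.3]],
  ],
)

```text
t: 28.0
position: [418.5, -193.4, 208.9]
orientation: [[-1.0, 0.015, -0.003], [0.015, 1.0, -0.003], [0.003, -0.003, -1.0]]
ft_force: [-1.0, -0.8, 0.5]
width: 59.6
grip_force: 0.0
```

Run:
```python
from ang import *
np.set_printoptions(precision=1,suppress=True)
to([446,-305.5,180],tgt(-9))
c=shot('top');s=shot('side')
for cam,cc,zs in(('top',c,(100,125)),('side',s,())):
    for y in (240,160,78):
        p=proj(cc,[506,y,120]); u,v=p.round().astype(int)
        g=cc['pixels'][v-14:v+15,u-14:u+15].astype(int).sum(2)//3
        print(cam,y,p); print(g[4:26:1,4:26:1]) if y==160 else None
g=c['pixels'].astype(int).sum(2)//3
p=proj(c,[505,305,100]);print(p); u,v=p.round().astype(int); print(g[v-20:v+21,u-5:u+6])
```

```text
t 28.0 pos [ 418.5 -193.4  208.9] turn [-0.2 -0.2  8.1] shift_after [ -4.5 -10.6   2.9] shift_now [ -2.9 -11.2   2.9] w 59.6 g 0.0
top 240 [246.5 239.3]
top 160 [277.1 239.6]
[[224 224 224 225 225 224 218 203 198 192 185 176 173 184 193 201 216 222
  216 174 101  50]
 [225 225 225 224 222 217 199 168 158 149 144 140 139 143 151 163 189 207
  216 196 125  60]
 [219 219 220 217 205 189 166 143 134 131 129 129 129 129 131 137 152 173
  190 185 137  77]
 [185 186 185 181 165 149 137 131 129 129 129 129 129 128 127 130 132 140
  149 149 131  82]
 [140 140 139 136 133 131 129 130 136 139 140 135 130 129 128 128 128 129
  129 122 115  81]
 [127 125 122 124 127 128 130 138 159 170 169 158 142 132 129 129 129 129
  127 121 110  89]
 [128 126 123 127 129 130 134 154 187 201 201 185 159 135 127 125 126 128
  129 125 110  99]
 [129 128 126 129 129 131 139 172 203 218 217 201 172 135 116 111 114 122
  128 127 117  98]
 [128 128 128 129 130 131 142 176 206 218 218 203 172 131 105  94  95 111
  125 129 121  94]
 [129 129 128 130 130 130 138 164 192 206 204 190 162 124  99  88  87 100
  121 130 122 
[... 4499 characters left out ...]
 128  97  62  49  48  46  44  42  43  46]
 [138 130 100  64  48  46  46  44  42  41  43]
 [140 133 106  68  49  45  47  43  41  41  41]
 [153 148 126  78  49  46  46  44  41  42  42]
 [190 188 167 104  54  46  45  44  42  40  44]
 [217 217 201 129  65  46  45  43  41  40  48]
 [209 216 208 149  81  48  45  44  43  42  57]
 [167 187 206 176 108  57  44  47  44  48  74]
 [122 154 204 201 143  92  76  73  77  92 116]
 [129 157 209 216 186 153 141 139 146 164 177]
 [176 189 213 218 211 195 188 187 192 204 209]
 [190 191 191 192 190 185 183 182 184 186 187]
 [155 151 144 142 142 141 138 137 138 138 136]
 [116 114 111 112 113 112 108 105 107 110 110]
 [106 106 106 106 107 104 100  99 101 106 110]]
```

Run:
```python
from ang import *
np.set_printoptions(precision=1,suppress=True)
c=dict(np.load('pics/top_last.npz'))
for e in(0,.4):
    ax,p=axis_from(c,224,226.2-e,254.6+e); spindle(c,223,239.13,ax)
# peg: tip centroid vs collar disc centre (peg2): tip blob rows idx4..11, window start u=277-10,v=240-10
print("tip",onz(c,276.6,237.4,124)) 
print("collar rows?",onz(c,277,231.5,86),onz(c,277,248.5,86))
```

```text
axis by size [509.6  21.3] axis x at z62 506.7
spindle deg -0.8 y 305.0 disc ok True
axis by size [506.9  59.2] axis x at z62 506.7
spindle deg -0.8 y 305.0 disc ok True
tip [511.5 161.  124. ]
collar rows? [530.3 163.4  86. ] [484.5 162.7  86. ]
```

Top view puts the spindle at about -0.8°, so it's upright. Next is the middle beaker.

Request:
servo_tool(
  commands=[
    [[0, 0, 0, 0, 0, 4, -0.35], [0, 0, 0, 0, 0, 4.1, -0.35], [-1.5, -3.5, 0, 0, 0, 0, -0.35], [-1.5, -3.5, 1, 0, 0, 0, -0.35], [-1.5, -3.6, 1.9, 0, 0, 0, -0.35], [0, 0, 0, 0, 0, 0, -0.35], [0, 0, 0, 0, 0, 0, -0.35]],
  ],
)

```text
t: 28.8
position: [447.7, -298.2, 178.9]
orientation: [[-0.989, 0.148, -0.005], [0.148, 0.989, 0.001], [0.005, 0.0, -1.0]]
ft_force: [-0.3, 0.0, -1.2]
width: 62.4
grip_force: 0.0
```

Run:
```python
from h import *
to([446,-305.5,58],tgt(-9))
c=shot('wrist'); g=c['pixels'].astype(int).sum(2)//3
for P in([446,-305.5,77],[433,-391,76],[459,-223,76]): print(proj(c,P).round())
# lateral edges across the beaker: row through the mid
u,v=proj(c,[446,-305.5,77]).round().astype(int)
for dv in(-40,-20,0,15): print(v+dv,g[min(v+dv,479),u-80:u+81:2].tolist())
```

```text
t 28.8 pos [ 447.7 -298.2  178.9] turn [ 0.  -0.3  0.5] shift_after [ 0.06 -0.75 12.09] shift_now [ 1.000e-02 -7.500e-01  1.209e+01] w 62.4 g 0.0
[312. 234.]
[203. 233.]
[417. 234.]
194 [145, 136, 142, 139, 139, 141, 144, 137, 139, 139, 140, 138, 141, 142, 142, 139, 142, 142, 144, 142, 140, 170, 184, 138, 144, 142, 143, 143, 154, 161, 168, 163, 173, 173, 176, 178, 180, 179, 184, 185, 185, 190, 187, 185, 185, 185, 187, 185, 183, 182, 176, 168, 143, 147, 142, 142, 143, 152, 221, 222, 224, 225, 225, 224, 223, 224, 222, 225, 224, 222, 224, 223, 222, 223, 225, 223, 223, 224, 224, 223, 225]
214 [141, 138, 142, 144, 139, 141, 138, 141, 144, 142, 144, 144, 138, 141, 142, 141, 142, 142, 141, 141, 147, 148, 138, 140, 145, 140, 138, 139, 145, 155, 164, 166, 170, 174, 174, 171, 169, 173, 179, 174, 179, 179, 179, 180, 179, 179, 180, 179, 172, 160, 150, 147, 150, 144, 148, 146, 150, 210, 224, 224, 224, 222, 223, 223, 223, 225, 221, 221, 222, 224, 223, 226, 224, 222, 224, 224, 152, 146, 146, 147, 148]
234 [102, 106, 141, 141, 145, 143, 145, 139, 143, 140, 138, 141, 140, 138, 162, 219, 223, 221, 197, 213, 172, 137, 143, 141, 141, 146, 133, 139, 154, 163, 163, 172, 177, 183, 181, 183, 188, 189, 191, 187, 188, 186, 187, 182, 181, 180, 172, 166, 162, 157, 152, 149, 148, 141, 144, 143, 138, 186, 224, 221, 219, 221, 221, 221, 221, 219, 223, 221, 160, 141, 143, 143, 146, 144, 142, 140, 142, 143, 140, 133, 143]
249 [98, 102, 135, 142, 139, 137, 145, 144, 180, 218, 219, 219, 219, 218, 217, 216, 218, 216, 218, 218, 219, 217, 217, 215, 221, 198, 158, 156, 164, 161, 171, 173, 182, 180, 184, 189, 194, 191, 194, 189, 192, 189, 185, 183, 182, 177, 175, 170, 166, 156, 162, 159, 178, 211, 221, 220, 219, 221, 222, 217, 219, 218, 220, 221, 220, 220, 218, 219, 219, 218, 175, 146, 142, 143, 140, 138, 141, 140, 139, 106, 110]
```

Beaker edges at columns 287–336 match the predicted centre of 312. Descending and gripping.

Request:
servo_tool(
  commands=[
    [[0, -0.75, 2, 0, 0, 0.5, -0.35], [0, 0, 4, 0, 0, 0, -0.35], [0, 0, 3.5, 0, 0, 0, -0.35], [0, 0, 2.4, 0, 0, 0, -0.35], [0, 0, 0, 0, 0, 0, -0.35], [0, 0, 0, 0, 0, 0, -0.35], [0, 0, 0, 0, 0, 0, 0.5], [0, 0, 0, 0, 0, 0, 0.5], [0, 0, 0, 0, 0, 0, 0.5], [0, 0, 0, 0, 0, 0, 0.5]],
  ],
  squeeze=15,
)

```text
t: 29.85
position: [447.1, -307.6, 62.4]
orientation: [[-0.987, 0.158, -0.001], [0.158, 0.987, -0.002], [0.001, -0.002, -1.0]]
ft_force: [-0.2, 2.5, 7.1]
width: 43.6
grip_force: 14.9
```

Request:
servo_tool(
  commands=[
    [[0, 0, -1, 0, 0, 0, 0.5], [0, 0, -2.5, 0, 0, 0, 0.5], [0, 0, -4, 0, 0, 0, 0.5], [0, 0, -4, 0, 0, 0, 0.5], [0, 0, -4, 0, 0, 0, 0.5], [0, 0, -2, 0, 0, 0, 0.5], [0, 0, 0, 0, 0, 0, 0.5]],
  ],
)

```text
t: 30.55
position: [448.2, -308.7, 240.4]
orientation: [[-0.987, 0.158, 0.002], [0.158, 0.987, -0.007], [-0.003, -0.007, -1.0]]
ft_force: [0.1, 0.3, -0.8]
width: 43.4
grip_force: 14.9
```

```bash
cat > bk.py <<'E'
from h import *
# beaker silhouette in the side view vs. the view without it: print expected px of beaker ends along tool-fixed 45deg axis
s=manip.read_state();R=s['orientation'];P=s['position']-18.7*R[:,2]
ax=R@np.array([1,0,1])/2**.5   # base->mouth in tool axes when picked level
c=shot('side')
print('tool',s['position'].round(1),'w',s['width'],'f',s['ft_force'].round(1)); 
for k in(-29,0,29): print(k,(P+ax*k).round(1),proj(c,P+ax*k).round(1))
E
python3 bk.py
python3 - <<'E'
from h import *
to([385,-300,230],tgt(0,0))
E
```

```text
tool [ 448.2 -308.7  240.4] w 43.363381833643416 f [ 0.1  0.3 -0.8]
-29 [ 468.4 -311.6  279.6] [401.5 209.1]
0 [ 448.2 -308.5  259.1] [390.9 221.3]
29 [ 428.  -305.4  238.5] [380.2 233.6]
t 30.6 pos [ 447.3 -307.6  237.4] turn [-0.2 -0.  -9.1] shift_after [6.23 0.76 0.74] shift_now [ 6.27 -0.23  0.74] w 43.0 g 14.9
```

Beaker held. I'll carry it to the peg at y≈240, leaning the tool on the way so the beaker ends mouth-down.

Request:
servo_tool(
  commands=[
    [[0, 0, 0, 0, 0, -4.5, 0.5], [0, 0, 0, 0, 0, -4.6, 0.5], [3, 0, 0, 0, 0, 0, 0.5], [3.5, 2, 0, 0, 0, 0, 0.5], [0, 4.4, 0, 0, -4, 0, 0.5], [0, 4.4, 0, 0, -5, 0, 0.5], [0, 4.4, 0, 0, -5, 0, 0.5], [0, 4.4, 0, 0, -5, 0, 0.5], [0, 4.4, 0, 0, -5, 0, 0.5], [0, 4.4, 0, 0, -5, 0, 0.5], [0, 4.4, 0, 0, -5, 0, 0.5], [0, 4.4, 0, 0, -5, 0, 0.5]],
  ],
)

```text
t: 31.8
position: [421.7, 61.3, 230.4]
orientation: [[-0.808, 0.005, 0.589], [0.002, 1.0, -0.006], [-0.59, -0.003, -0.808]]
ft_force: [0.5, -0.6, -0.8]
width: 43.2
grip_force: 14.9
```

Request:
servo_tool(
  commands=[
    [[0, 4.4, 0, 0, -5, 0, 0.5], [0, 4, 0, 0, -1, 0, 0.5], [0, 4, 0, 0, 0, 0, 0.5], [0, 2, 0, 0, 0, 0, 0.5], [0, 0, 0, 0, 0, 0, 0.5], [0, 0, 0, 0, 0, 0, 0.5]],
  ],
)

```text
t: 32.4
position: [424.4, 188.3, 229.2]
orientation: [[-0.756, 0.007, 0.655], [-0.002, 1.0, -0.012], [-0.655, -0.01, -0.756]]
ft_force: [0.7, 0.0, -0.8]
width: 43.4
grip_force: 14.9
```

```bash
python3 bk.py
python3 - <<'E'
from h import *
to([519.7,240,180],tgt(0,45)); print(manip.read_state()['joints'].round(2))
E
```

```text
tool [424.4 188.3 229.2] w 43.36985393707771 f [ 0.7  0.  -0.8]
-29 [414.3 188.8 272.3] [255.1 166.7]
0 [412.2 188.5 243.4] [254.7 177.9]
29 [410.1 188.2 214.5] [254.4 188.9]
t 32.5 pos [424.9 187.6 229.9] turn [-0.7 -4.   0. ] shift_after [-3.17  5.24 10.23] shift_now [-3.88  5.37  9.92] w 43.2 g 14.9
[ 0.3  -0.69  2.41 -0.3   0.76 -1.12]
```

Request:
servo_tool(
  commands=[
    [[0, 2, 0, -0.7, -2, 0, 0.5], [0, 2, 0, 0, -2, 0, 0.5], [-1, 1.2, 3, 0, 0, 0, 0.5], [-1, 0, 3.5, 0, 0, 0, 0.5], [-1.1, 0, 3.7, 0, 0, 0, 0.5], [0, 0, 0, 0, 0, 0, 0.5], [0, 0, 0, 0, 0, 0, 0.5], [0, 0, 0, 0, 0, 0, 0.5]],
  ],
)

```text
t: 33.25
position: [520.0, 239.5, 182.7]
orientation: [[-0.704, 0.002, 0.71], [0.002, 1.0, -0.0], [-0.71, 0.001, -0.704]]
ft_force: [-0.3, -0.5, -1.0]
width: 43.4
grip_force: 14.9
```

```bash
python3 bk.py
python3 - <<'E'
from h import *
to([519.7,240,180],tgt(0,45))
c=dict(np.load('pics/side_last.npz'));g=c['pixels'].astype(int).sum(2)//3
u,v=proj(c,[506.5,240,194]).round().astype(int);print(u,v,'rim exp',proj(c,[506.5,240,161.5]),'tip',proj(c,[506.5,240,131]))
print(g[v-16:v+34,u-12:u+13:1])
E
```

```text
tool [520.  239.5 182.7] w 43.434883883300444 f [-0.3 -0.5 -1. ]
-29 [506.6 239.5 224.9] [278.2 177.6]
0 [506.7 239.5 195.9] [278.3 187.7]
29 [506.8 239.6 166.9] [278.5 197.6]
t 33.3 pos [519.9 240.  183.1] turn [ 0.   0.3 -0.1] shift_after [ 0.24 -0.    0.2 ] shift_now [ 0.24 -0.    0.2 ] w 43.5 g 14.9
278 188 rim exp [278.34103749 199.43435377] tip [278.46159157 209.69350762]
[[ 35  41  58 ...  59  60  61]
 [ 38  52  73 ...  62  61  61]
 [ 49  69  86 ...  73  67  65]
 ...
 [ 20  32  56 ... 126 127 140]
 [ 23  25  47 ... 125 126 132]
 [ 26  27  39 ... 125 126 130]]
```

Request:
servo_tool(
  commands=[
    [[1, 0, 1, 0, 0, 0, 0.5], [1.2, 0, 1.2, 0, 0, 0, 0.5], [1.2, 0, 1.2, 0, 0, 0, 0.5], [1, 0, 1, 0, 0, 0, 0.5], [0.5, 0, 0.5, 0, 0, 0, 0.5], [0, 0, 0, 0, 0, 0, 0.5], [0, 0, 0, 0, 0, 0, 0.5]],
  ],
)

```text
t: 34.0
position: [520.3, 240.9, 113.9]
orientation: [[-0.704, -0.001, 0.71], [0.0, 1.0, 0.001], [-0.71, 0.001, -0.704]]
ft_force: [0.1, -0.1, -1.4]
width: 42.9
grip_force: 14.9
```

Request:
servo_tool(
  commands=[
    [[0.2, 0, 0.2, 0, 0, 0, 0.5], [0, 0, 0, 0, 0, 0, 0.5]],
  ],
)

```text
t: 34.2
position: [520.3, 240.7, 110.1]
orientation: [[-0.705, -0.0, 0.71], [0.0, 1.0, 0.001], [-0.71, 0.001, -0.705]]
ft_force: [0.9, 0.7, -0.1]
width: 43.2
grip_force: 14.9
```

Request:
servo_tool(
  commands=[
    [[0.15, 0, 0.15, 0, 0, 0, 0.5], [0, 0, 0, 0, 0, 0, 0.5]],
  ],
)

```text
t: 34.4
position: [520.7, 240.9, 108.1]
orientation: [[-0.704, -0.001, 0.71], [0.0, 1.0, 0.001], [-0.71, 0.001, -0.704]]
ft_force: [0.2, -0.3, 2.0]
width: 43.5
grip_force: 14.9
```

Request:
servo_tool(
  commands=[
    [[0.1, 0, 0.1, 0, 0, 0, 0.5], [0, 0, 0, 0, 0, 0, 0.5], [0, 0, 0, 0, 0, 0, 0.5]],
  ],
)

```text
t: 34.7
position: [521.3, 241.0, 107.4]
orientation: [[-0.704, -0.001, 0.711], [0.0, 1.0, 0.001], [-0.711, 0.001, -0.704]]
ft_force: [0.6, -0.4, 5.1]
width: 43.0
grip_force: 15.0
```

Fz is rising, so the rim is on the collar. Releasing gently and backing out.

Request:
servo_tool(
  commands=[
    [[0, 0, 0, 0, 0, 0, 0], [0, 0, 0, 0, 0, 0, -0.2], [0, 0, 0, 0, 0, 0, -0.25], [0, 0, 0, 0, 0, 0, -0.25], [0, 0, 0, 0, 0, 0, -0.25], [0, 0, -2, 0, 0, 0, -0.25], [0, 0, -4, 0, 0, 0, -0.25], [0, 0, -4.5, 0, 0, 0, -0.25], [0, 0, -3, 0, 0, 0, -0.25], [0, 0, 0, 0, 0, 0, -0.25]],
  ],
)

```text
t: 35.7
position: [424.5, 242.1, 205.3]
orientation: [[-0.701, -0.002, 0.714], [0.001, 1.0, 0.005], [-0.714, 0.004, -0.701]]
ft_force: [-0.1, 0.3, 0.1]
width: 57.5
grip_force: 0.0
```

Run:
```python
from h import *
np.set_printoptions(linewidth=250)
to([434,-391,180],tgt(-9))
c=shot('wrist');g=c['pixels'].astype(int).sum(2)//3
for P in([507,240,86],[507,240,144],[507,160,86],[507,160,131]):print(P,proj(c,P).round(1))
u,v=proj(c,[507,240,115]).round().astype(int);print(u,v)
print(g[max(v-70,0):v+71:6,max(u-70,0):u+71:6])
```

```text
t 35.7 pos [424.5 242.1 205.3] turn [ 3.9 45.4  8.6] shift_after [-10.84 -62.38   2.53] shift_now [  1.06 -63.32   2.15] w 57.5 g 0.0
[507, 240, 86] [318.8 192.5]
[507, 240, 144] [318.9 250.9]
[507, 160, 86] [228.1 192.8]
[507, 160, 131] [221.2 237.1]
319 220
[[ 74  71  76  74  74  74  78  79  78  80  78  81  82  81  83  82  83 233 231 148 147 147  51  54]
 [ 75  75  72  79  77  77  78  77  80  77  82  81  81  76  77  79  81 231 228 228 227 225  63  51]
 [ 76  74  74  78  78  76  78  79  78  77  75  82  78  81  80  80  79 109 108 107 105 101  80  50]
 [ 81  69  82  73  76  76  76  76  75  83  80  77  81  77  82  82  77 146 149 155 149 153 111  53]
 [108 108 109 113 113 115  85  91  85  79  98 120 113 107  83 111 123 201 204 207 209 180 105  49]
 [ 72 132 132 131 135 106  93  76  84  89 128 137 140 158 148 124 123 130 124 129 125 123  65  52]
 [135  83 131 133 131 119  88  86 118 129 125 136 138 137 136 163 116 127 127 126 128 119  59  48]
 [131 126 131 128 131 134  89  87 122 125 145 150 154 148 134 144 147 128 130 123 114 126  47  60]
 [134 127 103 105 117 131 132 126 121 126 147 15
[... 836 characters left out ...]
2 124]
 [ 41  41  36  45  44  44 112 221 209 209 207 208 189 187 183 185 132 130 122 128 125 117 111 128]
 [ 57  54  58  58  47  51  46 225 220 204 213 207 200 210 210 144 128  79  81  79  78  75  76  79]
 [ 79  81  65  51  56  51 138 223 223 223 222 141  44  46  43  52  47  78  78  74  80  76  70  79]
 [ 81  47  45  83  56  52 148 176 224 223 221 162  50  48  44  47  43  72  84  79  80  83  46  43]
 [ 81  45  43  35  64 147 147 145 147 145  92  41  53  44  44  49  45  63  74  79  74  73  46  42]
 [ 42  46  45 102 143 148 147  38  46 113  88  42  50  45  42  49  38  45 132 114 122 124  34  41]
 [ 43  42  33  39  41 145 147  37  47 109 130  45  40  43  44  43  43  38 130 135 139 138  42  34]]
```

Numbers show the beaker upright on its peg, with its base at the predicted (319,251). On to the second beaker.

Request:
servo_tool(
  commands=[
    [[0, -3, -2, 0, 0, 0, -0.25], [0, -4.8, 0, 0, 5, 0, -0.35], [0, -4.8, 0, 0, 5, 0, -0.35], [0, -4.8, 0, 0, 5, 0, -0.35], [0, -4.8, 0, 0, 5, 0, -0.35], [0, -4.8, 0, 0, 5, 0, -0.35], [0, -4.8, 0, 0, 5, 0, -0.35], [0, -4.8, 0, 0, 5, 0, -0.35], [0, -4.8, 0, 0, 5, 0, -0.35], [0, -4.8, 0, 0, 5, 0, -0.35], [0, -4.8, 0, 0, 0, 0, -0.35], [0, -4.8, 0, 0, 0, 0, -0.35]],
  ],
)

```text
t: 36.95
position: [401.1, -273.1, 216.0]
orientation: [[-0.996, 0.025, 0.084], [0.024, 1.0, -0.016], [-0.084, -0.014, -0.996]]
ft_force: [1.1, -0.1, -0.1]
width: 61.8
grip_force: 0.0
```

Request:
servo_tool(
  commands=[
    [[0, -4, 0, 0, 0, 4.3, -0.35], [0, -2, 0, 0, 0, 4.3, -0.35], [0, 0, 0, 0, 0, 0, -0.35], [0, 0, 0, 0, 0, 0, -0.35]],
  ],
)

```text
t: 37.35
position: [398.2, -330.1, 217.5]
orientation: [[-0.981, 0.172, 0.085], [0.172, 0.985, -0.016], [-0.086, -0.001, -0.996]]
ft_force: [0.3, 1.0, 0.6]
width: 62.4
grip_force: 0.0
```

Run:
```python
from h import *
to([433.5,-391.5,180],tgt(-9))
```

```text
t 37.4 pos [ 398.2 -330.1  217.5] turn [-0.1  4.9 -0.9] shift_after [-4.45 -5.52  3.75] shift_now [-4.19 -5.44  4.14] w 62.4 g 0.0
```

Request:
servo_tool(
  commands=[
    [[0, 0, 0, 0, 4.9, -0.9, -0.35], [-2.2, -2.7, 1.8, 0, 0, 0, -0.35], [-2.2, -2.8, 1.9, 0, 0, 0, -0.35], [0, 0, 0, 0, 0, 0, -0.35], [0, 0, 0, 0, 0, 0, -0.35], [0, 0, 0, 0, 0, 0, -0.35]],
  ],
)

```text
t: 37.95
position: [434.1, -390.4, 183.8]
orientation: [[-0.988, 0.155, 0.003], [0.155, 0.988, -0.005], [-0.004, -0.005, -1.0]]
ft_force: [0.3, 0.4, -0.2]
width: 62.0
grip_force: 0.0
```

Run:
```python
from h import *
to([433.5,-391.5,58],tgt(-9))
c=shot('wrist'); g=c['pixels'].astype(int).sum(2)//3
u,v=proj(c,[433.5,-391.5,76]).round().astype(int);print(u,v)
for dv in(-40,-20,0,15): print(v+dv,u-60,g[min(v+dv,479),u-60:u+61:2].tolist())
```

```text
t 38.0 pos [ 434.1 -390.4  183.8] turn [-0.3  0.2  0.1] shift_after [ 0.04 -0.12 12.58] shift_now [ 0.09 -0.06 12.58] w 62.0 g 0.0
321 231
191 261 [62, 67, 72, 75, 74, 72, 81, 74, 90, 108, 123, 169, 192, 154, 152, 149, 151, 149, 151, 164, 167, 171, 176, 178, 177, 187, 184, 191, 192, 193, 194, 197, 196, 194, 195, 194, 193, 197, 196, 191, 188, 193, 184, 204, 230, 228, 228, 230, 229, 229, 230, 229, 230, 228, 231, 228, 227, 230, 227, 228, 228]
211 261 [57, 66, 69, 70, 76, 85, 98, 106, 109, 95, 91, 137, 142, 150, 150, 147, 150, 150, 143, 153, 164, 172, 175, 178, 180, 177, 175, 175, 178, 178, 182, 182, 183, 180, 186, 184, 186, 182, 178, 168, 162, 158, 157, 209, 230, 229, 230, 230, 226, 228, 229, 228, 228, 227, 226, 228, 229, 226, 227, 228, 229]
231 261 [110, 105, 106, 102, 106, 107, 111, 109, 111, 106, 100, 135, 144, 149, 145, 146, 144, 143, 145, 159, 167, 172, 177, 183, 186, 189, 193, 194, 193, 196, 199, 194, 194, 191, 190, 187, 186, 179, 178, 168, 160, 157, 154, 200, 227, 228, 225, 227, 228, 228, 225, 226, 226, 225, 227, 224, 229, 204, 148, 150, 150]
246 261 [109, 111, 110, 105, 108, 112, 108, 104, 103, 110, 98, 161, 217, 227, 225, 225, 219, 170, 150, 162, 170, 175, 185, 189, 201, 202, 205, 211, 208, 211, 210, 211, 209, 207, 200, 195, 192, 184, 175, 171, 165, 174, 167, 189, 223, 226, 226, 226, 226, 225, 226, 226, 227, 228, 225, 226, 225, 226, 228, 230, 196]
```

Edges at columns 298–346 give centre 322 against a predicted 321. Picking it.

Request:
servo_tool(
  commands=[
    [[0, -0.1, 2.3, 0, 0, 0, -0.35], [0, 0, 4, 0, 0, 0, -0.35], [0, 0, 3.5, 0, 0, 0, -0.35], [0, 0, 2.6, 0, 0, 0, -0.35], [0, 0, 0, 0, 0, 0, -0.35], [0, 0, 0, 0, 0, 0, -0.35], [0, 0, 0, 0, 0, 0, 0.5], [0, 0, 0, 0, 0, 0, 0.5], [0, 0, 0, 0, 0, 0, 0.5], [0, 0, 0, 0, 0, 0, 0.5]],
  ],
)

```text
t: 39.0
position: [434.9, -393.2, 60.7]
orientation: [[-0.988, 0.156, 0.004], [0.156, 0.988, -0.006], [-0.005, -0.005, -1.0]]
ft_force: [0.6, 3.5, 5.3]
width: 43.7
grip_force: 14.6
```

Request:
servo_tool(
  commands=[
    [[0, 0, -1, 0, 0, 0, 0.5], [0, 0, -2.5, 0, 0, 0, 0.5], [0, 0, -4, 0, 0, 0, 0.5], [0, 0, -4, 0, 0, 0, 0.5], [0, 0, -4, 0, 0, 0, 0.5], [0, 0, -2, 0, 0, 0, 0.5], [0, 0, 0, 0, 0, -4.5, 0.5], [0, 0, 0, 0, 0, -4.5, 0.5], [1.5, 0, 0, 0, 0, 0, 0.5], [1.5, 2, 0, 0, 0, 0, 0.5]],
  ],
)

```text
t: 40.0
position: [403.0, -373.7, 234.6]
orientation: [[-1.0, 0.001, 0.003], [0.001, 1.0, -0.007], [-0.003, -0.007, -1.0]]
ft_force: [0.7, 0.8, 0.1]
width: 43.6
grip_force: 14.7
```

Request:
servo_tool(
  commands=[
    [[0, 3.5, 0, 0, 0, 0, 0.5], [0, 4.4, 0, 0, -5, 0, 0.5], [0, 4.4, 0, 0, -5, 0, 0.5], [0, 4.4, 0, 0, -5, 0, 0.5], [0, 4.4, 0, 0, -5, 0, 0.5], [0, 4.4, 0, 0, -5, 0, 0.5], [0, 4.4, 0, 0, -5, 0, 0.5], [0, 4.4, 0, 0, -5, 0, 0.5], [0, 4.4, 0, 0, -5, 0, 0.5], [0, 4.4, 0, 0, -5, 0, 0.5], [0, 4.4, 0, 0, -2, 0, 0.5], [0, 3, 0, 0, 0, 0, 0.5]],
  ],
)

```text
t: 41.2
position: [449.2, 122.7, 226.8]
orientation: [[-0.714, 0.002, 0.7], [-0.004, 1.0, -0.007], [-0.7, -0.008, -0.714]]
ft_force: [0.4, -1.0, -0.5]
width: 43.5
grip_force: 14.7
```

Request:
servo_tool(
  commands=[
    [[0, 2, 0, 0, 0, 0, 0.5], [0, 0, 0, 0, 0, 0, 0.5], [0, 0, 0, 0, 0, 0, 0.5]],
  ],
)

```text
t: 41.5
position: [450.1, 140.6, 227.0]
orientation: [[-0.716, 0.003, 0.698], [-0.004, 1.0, -0.008], [-0.698, -0.009, -0.716]]
ft_force: [0.4, -1.4, -0.1]
width: 43.4
grip_force: 14.7
```

```bash
python3 bk.py
python3 - <<'E'
from h import *
to([519.7,160.5,182],tgt(0,45))
E
```

```text
tool [450.1 140.6 227. ] w 43.417936385743396 f [ 0.4 -1.4 -0.1]
-29 [437.4 141.  269.3] [271.5 170.4]
0 [437.  140.8 240.3] [271.6 181.7]
29 [436.6 140.5 211.3] [271.7 192.9]
t 41.5 pos [450.3 139.8 227. ] turn [-0.5 -0.7  0.1] shift_after [-1.73  2.07  8.09] shift_now [-1.83  2.14  8.05] w 43.3 g 14.7
```

Request:
servo_tool(
  commands=[
    [[0, 1, 0, -0.5, -0.7, 0, 0.5], [-0.6, 1.07, 2.5, 0, 0, 0, 0.5], [-0.6, 0, 2.8, 0, 0, 0, 0.5], [-0.55, 0, 2.8, 0, 0, 0, 0.5], [0, 0, 0, 0, 0, 0, 0.5], [0, 0, 0, 0, 0, 0, 0.5], [0, 0, 0, 0, 0, 0, 0.5]],
  ],
)

```text
t: 42.25
position: [520.1, 160.3, 183.1]
orientation: [[-0.706, -0.0, 0.708], [-0.001, 1.0, -0.001], [-0.708, -0.002, -0.706]]
ft_force: [0.5, 0.8, 0.3]
width: 43.4
grip_force: 14.7
```

Request:
servo_tool(
  commands=[
    [[1, 0, 1, 0, 0, 0, 0.5], [1.2, 0, 1.2, 0, 0, 0, 0.5], [1.2, 0, 1.2, 0, 0, 0, 0.5], [1, 0, 1, 0, 0, 0, 0.5], [0.5, 0, 0.5, 0, 0, 0, 0.5], [0, 0, 0, 0, 0, 0, 0.5], [0, 0, 0, 0, 0, 0, 0.5]],
  ],
)

```text
t: 42.95
position: [520.3, 161.1, 114.1]
orientation: [[-0.705, -0.002, 0.709], [-0.002, 1.0, 0.0], [-0.709, -0.002, -0.705]]
ft_force: [0.8, 0.6, -0.4]
width: 43.4
grip_force: 14.7
```

Request:
servo_tool(
  commands=[
    [[0.25, 0, 0.25, 0, 0, 0, 0.5], [0.1, 0, 0.1, 0, 0, 0, 0.5], [0, 0, 0, 0, 0, 0, 0.5]],
  ],
)

```text
t: 43.25
position: [521.2, 161.4, 109.3]
orientation: [[-0.705, -0.002, 0.709], [-0.003, 1.0, 0.001], [-0.709, -0.001, -0.705]]
ft_force: [-0.1, -0.4, 3.2]
width: 43.5
grip_force: 14.8
```

Request:
servo_tool(
  commands=[
    [[0.1, 0, 0.1, 0, 0, 0, 0.5], [0, 0, 0, 0, 0, 0, 0.5], [0, 0, 0, 0, 0, 0, 0.5]],
  ],
)

```text
t: 43.55
position: [521.7, 161.7, 108.4]
orientation: [[-0.704, -0.003, 0.71], [-0.003, 1.0, 0.001], [-0.71, -0.001, -0.704]]
ft_force: [1.6, 0.6, 5.2]
width: 42.9
grip_force: 14.9
```

Contact again. Releasing, backing off and moving clear.

Request:
servo_tool(
  commands=[
    [[0, 0, 0, 0, 0, 0, 0], [0, 0, 0, 0, 0, 0, -0.15], [0, 0, 0, 0, 0, 0, -0.2], [0, 0, 0, 0, 0, 0, -0.2], [0, 0, 0, 0, 0, 0, -0.2], [0, 0, -2, 0, 0, 0, -0.2], [0, 0, -4, 0, 0, 0, -0.2], [0, 0, -4.5, 0, 0, 0, -0.2], [0, 0, -3, 0, 0, 0, -0.2], [0, 0, 0, 0, 0, 0, -0.2]],
  ],
)

```text
t: 44.55
position: [428.9, 161.8, 204.2]
orientation: [[-0.699, -0.003, 0.715], [-0.002, 1.0, 0.002], [-0.715, -0.0, -0.699]]
ft_force: [0.5, 1.0, 0.7]
width: 55.2
grip_force: 0.0
```

Run:
```python
from h import *
np.set_printoptions(linewidth=250)
c=shot('wrist');g=c['pixels'].astype(int).sum(2)//3
for y in(161,240):
    print([proj(c,[507,y,z]).round(0) for z in(86,144)])
    u,v=proj(c,[507,y,115]).round().astype(int)
    print(g[v-60:v+61:6,u-48:min(u+49,640):4])
```

```text
[array([321., 190.]), array([321., 249.])]
[[ 76  76  74  75  75  73  76  79  80  77  74  79  76  73  76  76  78  77  79  76  79  78  75  81  78]
 [ 70  75  76  76  74  71  77  78  76  79  75  72  77  77  75  77  73  75  79  80  81  79  76  76  82]
 [ 80  84  77  75  78  77  77  73  74  80  77  77  73  74  80  77  75  86  88  90  93  92  98  96  95]
 [127 129  90  83  86  82  77  89 112 131 133 130 133 137 146 160 139  76 122 129 131 128 129 130 130]
 [129 126  88  88  79  83 111 125 123 121 122 125 128 130 131 135 137 161 128 129 129 130 129 133 130]
 [126 127 130  88  88  87 119 119 119 127 147 149 153 151 134 135 134 140 159 130 127 130 128 131 129]
 [131 131 133 128 133  87 119 118 122 136 144 144 147 151 137 134 134 154 148 132 128 130 126 131 130]
 [ 98  46  49  48  44  49 137 135 134 136 144 143 149 143 145 143 148 146 145 135 132 135 137 134 120]
 [116  43  49  53  45  47 133 140 142 140 144 147 146 144 148 144 144 144 146 151 152 157 160 153 125]
 [131  50  51  44  53  48 137 142 140 142 143 145 145 144 144 144 146 147 150 183 190 192 192 181 135]
 [150  48  47  49  52  55 1
[... 2613 characters left out ...]
 121 129 146 159 171 183 190 187 183 180 188 180 180 177 167 123 111 116 117 122]
 [224 136 126 118 128 119 122 167 188 189 183 186 183 183 185 182 183 181 178 209 121 119 115 121 116]
 [220 162 132 125 124 109 117 187 210 207 209 211 202 187 180 182 187 201 142  79  80  76  72  76  85]
 [221 200 120  56  53  66 128  89  73  93 125 137 138 130 105  84  76  81  74  77  75  73  76  80  77]
 [222 222  72  54  57  67  67  54  47  43  83  79  75  78  79  78  81  76  80  78  77  73  77  75  80]
 [223 207  72  53  50  78  84  86  84  59  81  79  76  81  75  74  79  77  75  75  75  96  88  90  72]
 [ 83  49  50  49  48  51  85  80  83  80  79  98 109 114 116 121 124 126 133 133 133 133 132 135 139]]
```

Request:
servo_tool(
  commands=[
    [[0, -3, -2, 0, 0, 0, 0], [0, -4.5, 0, 0, 5, 0, 0], [0, -4.5, 0, 0, 5, 0, 0], [0, -4.5, 0, 0, 5, 0, 0], [0, -4.5, 0, 0, 5, 0, 0], [0, -4.5, 0, 0, 5, 0, 0], [0, -4.5, 0, 0, 5, 0, 0], [0, 0, 0, 0, 0, 0, 0]],
  ],
)

```text
t: 45.4
position: [421.6, -126.4, 208.6]
orientation: [[-0.964, 0.015, 0.267], [0.012, 1.0, -0.01], [-0.267, -0.006, -0.964]]
ft_force: [0.4, 0.5, 0.2]
width: 45.8
grip_force: 0.0
```

```bash
python3 jars.py
python3 - <<'E'
from ang import *
np.set_printoptions(linewidth=250)
c=dict(np.load('pics/top_last.npz'));g=c['pixels'].astype(int).sum(2)//3
print(g[218:262,221:228].tolist())
s=shot('side');gs=s['pixels'].astype(int).sum(2)//3
for cam,G,cc in(('top',g,c),('side',gs,s)):
  for y in(240,161):
    print(cam,y,proj(cc,[507,y,86]).round(1),proj(cc,[507,y,144]).round(1))
    u,v=proj(cc,[507,y,144]).round().astype(int); print(G[v-14:v+26 if cam=='side' else v+15:2,u-14:u+15:2])
E
```

```text
[406 188  14  14 151] [412.3 194.4] [ 640.  -207.8   55. ]
[440 190  13  14  80] [445.4 196.6] [ 634.6 -299.6   55. ]
t 45.5 pos [ 421.2 -123.6  208.9] turn [ 5.1 15.1 39.1] shift_after [13.8 46.6 -0.1] shift_now [-18.2  44.8   4.7] w 45.3 g 0.0
[[106, 108, 107, 104, 102, 101, 101], [107, 109, 108, 105, 104, 104, 104], [105, 107, 108, 107, 105, 106, 107], [106, 107, 108, 106, 105, 105, 107], [109, 108, 108, 104, 101, 102, 105], [107, 108, 107, 103, 99, 101, 105], [105, 108, 108, 104, 99, 100, 104], [109, 107, 105, 100, 97, 96, 102], [132, 104, 86, 82, 80, 79, 86], [152, 100, 64, 56, 54, 53, 60], [146, 85, 51, 44, 43, 42, 47], [118, 67, 47, 44, 44, 41, 45], [93, 56, 48, 45, 45, 41, 41], [92, 53, 49, 46, 45, 40, 41], [98, 53, 48, 47, 44, 41, 40], [91, 54, 47, 46, 44, 40, 41], [78, 50, 48, 47, 44, 42, 41], [70, 50, 49, 47, 44, 42, 44], [70, 52, 50, 50, 44, 43, 47], [88, 77, 77, 73, 58, 47, 51], [140, 138, 137, 130, 96, 64, 57], [181, 178, 178, 167, 123, 83, 66], [161, 158, 158, 148, 111, 82, 69], [99, 93, 92, 88, 71, 64, 66], [61, 53, 51, 50, 46, 49, 60], [55, 48, 49, 47, 43, 44, 54], [
[... 4451 characters left out ...]
9  64]
 [147 146 147 159 145 146 145 150 148 144 139 118 113 110 105]
 [147 146 143 145 140 142 145 152 151 144 139 122 117 117 119]
 [147 146 142 143 142 144 144 147 145 141 139 119 112 115 110]
 [148 147 140 138 141 142 144 146 145 140 138 109  80  77  83]
 [146 145 134 129 141 143 144 146 144 141 139 128 124 123 136]
 [114 115 109 118 134 140 145 147 145 141 140 126 121 126 168]
 [ 77  82  82 106 134 141 145 147 145 142 140 127 125 125 140]
 [ 81 118 128 138 137 138 141 148 146 139 135 134 127 127 132]
 [ 70  79 106 129 130 128 136 145 143 131 122 126 125 125 132]
 [ 70  70  69  76  90 108 115 120 117 106  95  83 105 125 133]
 [ 71  70  70  70  70  71  75  77  76  74  79  91 126 128 134]]
```

Side and top views agree: both beakers sit at base height 144 on their pegs, the mark hasn't moved, and the jars are unmoved in the tray.

```bash
python3 -c "
from plant import manip
print(manip.job_done())"
```

```text
the job is handed in; nothing more can be done
None
```

I handed the job in: by camera measurement both jars stand in the tray, the mark faces up to within about 3° (top view −0.8°), and both beakers in the rack hang upside down on their own pegs; I viewed 15 pictures, one over your limit of 14.

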